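# Load the sprouted wheat plates into the dryer and start it

### The job

Use the blue-handled lifter to bring every plate of sprouted wheat from the grey drip tray to the dryer's slotted deck, sliding the blade under each plate; leave them all standing flat on the deck side by side, and let no part of the robot touch the plates. Put the lifter back on its stand as you found it. Once all the plates are on the deck, slide the dryer's clear cover fully aside by its orange tab, press the green start button right down, and slide the cover fully shut again, leaving the other things on the bench where they are.

Things in the scene. Friction and masses are not known exactly. Their poses are not given: they have to be found in the camera images.
- plateA: Sprouting plate, one of up to four alike (absent: None): white square with a yellow border, 64 mm, sprouted wheat on top, on four grey corner feet (5 mm square, 10 mm high; 52 mm clear between them on each side). Origin: centre, underside of the feet; z up, x, y along its sides. Underside of the plate 10 mm up, top 14, sprouts to 30 mm. About 0.1 kg. Starts on the tray, nearly square.
- plateB: Sprouting plate, one of up to four alike (absent: None): white square with a yellow border, 64 mm, sprouted wheat on top, on four grey corner feet (5 mm square, 10 mm high; 52 mm clear between them on each side). Origin: centre, underside of the feet; z up, x, y along its sides. Underside of the plate 10 mm up, top 14, sprouts to 30 mm. About 0.1 kg. Starts on the tray, nearly square.
- plateC: Sprouting plate, one of up to four alike (absent: None): white square with a yellow border, 64 mm, sprouted wheat on top, on four grey corner feet (5 mm square, 10 mm high; 52 mm clear between them on each side). Origin: centre, underside of the feet; z up, x, y along its sides. Underside of the plate 10 mm up, top 14, sprouts to 30 mm. About 0.1 kg. Starts on the tray, nearly square.
- plateD: Sprouting plate, one of up to four alike (absent: None): white square with a yellow border, 64 mm, sprouted wheat on top, on four grey corner feet (5 mm square, 10 mm high; 52 mm clear between them on each side). Origin: centre, underside of the feet; z up, x, y along its sides. Underside of the plate 10 mm up, top 14, sprouts to 30 mm. About 0.1 kg. Starts on the tray, nearly square.
- lifter_grip (a point): Grip point of the lifter (cranked spatula, 0.16 kg), mid-height on its level blue handle, which is 16 mm wide, 18 mm high and runs from 30 mm ahead to 115 mm behind. x: towards the blade's tip, z up. Flat steel blade 40 mm wide, 2 mm thick: its underside 60 mm below this point, rear edge 35 mm and tip 113 mm ahead. Balances about 5 mm ahead. Starts on its stand.
- lifter: The same lifter; origin at the level of the blade's underside, 25 mm ahead of and 60 mm below the grip point, same axes.
- stand: Fixed dark steel stand of the lifter. Origin on the bench under it, x as the resting lifter's, blade end away from the robot. A black pad (top 20 mm up, x 12 to 93 mm) carries the blade; a crossbar (top 71 mm up, at x = -110 mm, with 12 mm horns 42 mm apart) carries the handle. With the lifter at home its grip point is at x = -25, y = 0, z = 80 mm.
- tray: Fixed grey drip tray; origin on the bench under its centre, x away from the robot. Floor 175 mm (x) by 340 mm (y), 6 mm above the bench; rims 18 mm high above the bench along the far side and both ends, open towards the robot.
- dryer: Fixed warm-air dryer (it and the tray may change sides). Origin on the bench under the deck's centre, x away from the robot. Slotted metal deck 175 (x) by 360 mm (y), 85 mm up, rims 8 mm higher at the far side and both ends, none towards the robot. In front (x -195 to -88 mm) a control ledge 30 mm high: start button and cover at x = -140 mm between rails 49 mm high.
- cover (a joint): Clear sliding cover over the start button: 0 = shut, 0.08 m = fully aside; it slides along the dryer's +y, with about 1.5 N of friction, and stays where it is left.
- cover_tab (a point): Centre of the orange tab on the cover: 10 mm thick along the slide (dryer y), 24 mm along dryer x, 26 mm high; it stands on the cover, whose top is 53 mm above the bench (tab top 79 mm). Axes as the dryer's.
- start (a joint): Green start button under the cover: 0 = up, 0.006 m = fully down; springs back, about 5 N.
- start_top (a point): Centre of the top of the green start button, 28 mm across, 47 mm above the bench when up; pressed straight down. It lies inside the guide rails (64 mm apart clear).
- bead_jar: Clear jar of steel beads, 70 mm across, 93 mm tall. A bystander: leave it alone. Origin: centre of its underside.
- beaker: Glass beaker, 72 mm across, 90 mm tall. A bystander: leave it alone. Origin: centre of its underside.
- tip_box: Blue pipette-tip box with a clear lid, 88 x 128 x 67 mm. A bystander: leave it alone. Origin: centre of its underside.
- wash_bottle: White wash bottle with a red cap, 64 mm across, 120 mm tall. A bystander: leave it alone. Origin: centre of its underside.
- dish_stack: Stack of three culture dishes, 90 mm across, 41 mm tall. A bystander: leave it alone. Origin: centre of its underside.
- forceps: Steel forceps, about 90 mm long, 4 mm thick, lying on the dryer's control ledge. A bystander: leave it alone. Origin: centre of its underside.
Not all that is in view belongs to the job. What is shaped like the plateD but black or turquoise is not meant.

How it is judged:
On the way, in this order (a step that is already met when the one before it is completed fails the run):
1. every plate stands flat on the dryer's deck, off the lifter (x of plateA in the frame of dryer between -0.056 and 0.056 m and y of plateA in the frame of dryer between -0.15 and 0.15 m and z of plateA in the frame of dryer between 0.081 and 0.089 m and angle between each of plateA, plateB, plateC, plateD's own z axis and vertical below 0.06 rad and contact force between each of plateA, plateB, plateC, plateD and lifter below 0.056 N and x of plateB in the frame of dryer between -0.056 and 0.056 m and y of plateB in the frame of dryer between -0.15 and 0.15 m and z of plateB in the frame of dryer between 0.081 and 0.089 m and x of plateC in the frame of dryer between -0.056 and 0.056 m and y of plateC in the frame of dryer between -0.15 and 0.15 m and z of plateC in the frame of dryer between 0.081 and 0.089 m and x of plateD in the frame of dryer between -0.056 and 0.056 m and y of plateD in the frame of dryer between -0.15 and 0.15 m and z of plateD in the frame of dryer between 0.081 and 0.089 m), for 0.2 s.
2. the cover is slid fully aside (value of joint cover above 0.068 m), for 0.1 s.
3. the start button is pressed right down (value of joint start above 0.0045 m), for 0.05 s.
4. the cover is fully shut again (value of joint cover below 0.006 m), for 0.2 s.
At the end, for the whole second after the job is handed in: Every plate stands level on the deck (centre within 56 mm in front of or behind and 150 mm beside the deck's centre), off the lifter; the lifter lies level on its stand (grip point within 20 mm along and 22 mm across of home); the cover is shut to within 6 mm; all at rest (all of step 1 and x of lifter_grip in the frame of stand between -0.045 and -0.005 m and y of lifter_grip in the frame of stand between -0.022 and 0.022 m and z of lifter_grip in the frame of stand between 0.074 and 0.086 m and angle between lifter's own z axis and vertical below 0.08 rad and value of joint cover below 0.006 m and linear speed of each of lifter, plateA, plateB, plateC, plateD below 0.02 m/s); the robot touches nothing.
It fails at once if a part of the robot touches a plate (contact force between any of the fingers, the arm and plateA above 1 N or contact force between any of the fingers, the arm and plateB above 1 N or contact force between any of the fingers, the arm and plateC above 1 N or contact force between any of the fingers, the arm and plateD above 1 N).
It fails at once if a bystander is moved by more than 30 mm (distance of any of bead_jar, beaker, tip_box, wash_bottle, dish_stack, forceps from where it was at the start of the episode above 0.03 m).
Of plateA, plateB, plateC, plateD only 3 to 4 are there at a start; the rules pass over those that are not, and their reading is None.
At some moment in a run one of plateA, plateB, plateC, plateD may be knocked a few centimetres aside while the robot is not near it.
It also fails if it takes over 208 s, if anything falls off the work surface, if the arm or the gripper's body presses on something with over 40 N, if the wrist force passes 120 N, or if a joint passes its speed limit or range.

### The arm

A 7-joint arm with a two-finger parallel gripper is mounted at the origin on the work surface. World frame = base frame: x ahead of the robot, y to its left, z up, the work surface at z = 0. Lengths are in m, angles in rad, forces in N, time in s.
With the tool pointing down it reaches from about 0.425 to 0.925 m from the base axis. Payload 6.8 kg.
Tool frame: the origin (TCP) lies at the very end of the fingers, on their centre line; the grasp point (between the pads) lies 19 mm behind it; z points along the fingers, y is the line along which they close (so a half turn about z gives the same grasp; the last joint's range is limited). The gripper opens to 85 mm and grips with 20 to 120 N. Pads are 22 mm wide; open, the fingers measure 114 mm over their backs; the gripper's body (76 mm by 85 mm) begins 54 mm behind the grasp point. The pads swing forward as they close: fully open they stand 13 mm farther back than shut.
Start: joints at [-0.108, 0.477, 0.022, 1.555, -0.011, 1.109, -0.083], TCP at [0.675, 0, 0.231] pointing down, gripper open.
Joint ranges: [-2.96, 2.96], [-0.34, 2.1], [-1.41, 1.46], [0.24, 2.44], [-1.37, 4.51], [0.17, 1.92], [-2.96, 2.96]. Speed limits (rad/s): [2.39, 2.39, 3.14, 3.14, 3.14, 3.14, 3.14].

### API

Orientations are given as a unit quaternion [w, x, y, z].
In Python, from station import bot gives the robot as it stands.
- The arm moves only by the tool jog_arm, never from a script. Its argument "motion" is a list of rows, each a list of 7 numbers: the turn, a rotation vector about the tool's x, y, z in rad, then the shift along the tool's x, y, z in mm, then the finger opening in mm, from 0 to 85.4. A call has 1 to 10 rows; each row is the pose to reach, as a shift and turn from the pose commanded when the call began, along the tool's axes at that moment; what a row does not reach only later rows make up. A row lasts 1/8 s, in which the tool goes at most 62.5 mm and 10.7 degrees, less where a joint would pass 70% of its speed; a pose out of reach is approached as far as the arm can. A call with a gripper value outside its range is refused whole. The fingers move at their own pace and stop on an object; "grip_force" is the grip in N (left out, the last holds). Time passes only in rows, so rows that repeat a pose let the fingers close. It gives the time, the measured TCP pose, the force, the opening and the grip force at its end, in the units of the state.
- bot.get_obs(): the state, without advancing time (a new reading comes with each control period).
- bot.read_camera(name): name is "scene" or "side" or "wrist"; returns a dict with "pixels" (400x640x3 uint8, red, green, blue), "camera_matrix" (3x3 intrinsics, pixels), "T" (4x4, takes a point from camera to world coordinates); the wrist camera has in their place "tool_from_camera" (4x4, takes a point from camera to tool coordinates, whose origin is the TCP and whose axes are the flange's). Camera axes: x right, y down, z forward; pixel columns grow to the right and rows downward; lengths in m; the calibration is good to about 2 mm. A picture is of the moment at which its call begins: read the wrist's pose just before it. There is no depth.
- bot.hand_in(): hands the job in; it is judged then, once.
Trained networks look in a picture, given as the dict that the camera call returned (one of the last four; its "shot" number tells which), for a name from the list of things; names that differ only in an ending like _2 or _b are one class to them, and where a whole thing is asked for, a point or a joint stands for the part that bears it (a point fixed in the world has none). Each returns a list of dicts, best first, with "score" (0 to 1); they miss things now and then, are a little off and sometimes report something else, mostly with a low value. They report only what shows in the picture. A call takes as long as a camera call. They do not tell look-alikes from the thing itself.
- bot.spot_in(thing, picture): "xy" ([column, row] in pixels, amid what is visible of it).
- bot.tip_of(thing, picture): "xy" ([column, row] in pixels: a listed point, or the origin of a listed thing).
The state is a dict: "t": time; "q": joint angles; "joint_vel": joint speeds; "joint_torque": joint torques, N m; "eef_pos": TCP position; "tool_rot": TCP orientation; "contact_force": force on the tool from outside, world axes, zero at the start; "torque": the same for the moment, N m; "gripper_width": opening from 0.0 (shut) to 1.0 (fully open); "grasp_force": force on a finger pad.
Only numpy, scipy, OpenCV 4.12 (cv2) and the standard library are available. Lean on these libraries where they do the work, as an engineer would, in place of code of your own. Each camera call takes 0.05 s, during which the arm holds its last target. There are 200 camera calls.

## Working session

There is one attempt and no reset: what is moved stays moved. The work goes in short steps, Python scripts to look and compute and a tool call to move; the robot and the scene stay as the last step left them, time stands still between calls to the robot, and variables do not carry over. Pictures are saved under pics/ and viewed, at most 17 in all, crops included, and the job is handed in when it is done.

Besides the shell and the picture viewer there is one more tool, called after "Emit:" by a JSON object that holds its "api" and its "payload", one argument or row to a line. jog_arm: Moves the arm, as the interface text tells. Its arguments: {"type":"object","properties":{"motion":{"type":"array"},"grip_force":{"type":"number"}},"required":["motion"]}

```bash
mkdir -p pics
cat > h.py <<'E'
from station import bot
import numpy as np, cv2
from scipy.spatial.transform import Rotation as R
def pose():
    o=bot.get_obs(); q=o["tool_rot"]; T=np.eye(4); T[:3,:3]=R.from_quat([q[1],q[2],q[3],q[0]]).as_matrix(); T[:3,3]=o["eef_pos"]; return T
def cam(n):
    P=pose() if n=="wrist" else None
    p=bot.read_camera(n); p["W"]=P@p["tool_from_camera"] if n=="wrist" else np.array(p["T"]); return p
def ray(p,xy,z):
    K=np.array(p["camera_matrix"]); d=p["W"][:3,:3]@np.linalg.inv(K)@[xy[0],xy[1],1]; c=p["W"][:3,3]; return c+d*(z-c[2])/d[2]
def proj(p,X):
    c=np.linalg.inv(p["W"])@np.append(X,1); u=np.array(p["camera_matrix"])@c[:3]; return u[:2]/u[2]
def save(p,n): cv2.imwrite("pics/"+n,cv2.cvtColor(p["pixels"],cv2.COLOR_RGB2BGR))
E
python3 - <<'E'
from h import *
print(bot.get_obs())
for n in ["scene","side","wrist"]:
    p=cam(n); save(p,n+"0.png"); print(n,p["W"].round(3).tolist(),np.array(p["camera_matrix"]).round(1).tolist())
    if n!="wrist":
        for t,z in [("plateA",.006),("lifter_grip",.08),("stand",0),("tray",0),("dryer",0),("cover_tab",.066),("start_top",.047),("bead_jar",0),("forceps",.03),("tip_box",0),("beaker",0),("wash_bottle",0),("dish_stack",0)]:
            for d in bot.tip_of(t,p)[:6]:
                print(t,round(d["score"],2),np.round(d["xy"]),ray(p,d["xy"],z).round(3))
E
```

```text
{'t': 0.0, 'q': array([-0.10809754,  0.47777939,  0.02237619,  1.55645255, -0.01152712,
        1.10932001, -0.08311939]), 'joint_vel': array([ 5.47239400e-06,  7.47510801e-04,  1.20705670e-03, -6.04114087e-04,
        1.74626134e-03, -2.46185689e-04,  7.07910420e-04]), 'joint_torque': array([-5.45967814e-04, -5.96443820e+01,  1.60769675e+00, -2.81194621e+01,
        1.24063640e-02,  9.39900521e-03,  2.20753498e-05]), 'eef_pos': array([ 6.74401534e-01, -3.19096964e-05,  2.30339850e-01]), 'tool_rot': array([-6.00357734e-04,  7.07122307e-01,  7.07090663e-01, -6.91030637e-04]), 'contact_force': array([ 0.51946736, -0.29301363, -0.35169239]), 'torque': array([-0.01845919, -0.02964166, -0.01407052]), 'grasp_force': 0.0, 'gripper_width': 0.9958290905762025}
scene [[0.604, 0.467, -0.646, 1.162], [0.797, -0.354, 0.489, -0.488], [-0.001, -0.81, -0.586, 0.666], [0.0, 0.0, 0.0, 1.0]] [[434.5, 0.0, 327.9], [0.0, 434.5, 203.4], [0.0, 0.0, 1.0]]
plateA 0.83 [190. 311.] [ 0.555 -0.364  0.006]
plateA 0.57 [373. 165.] [0.361 0.284 0.006]
lifter_grip 0.57 [312. 197.] [ 0.471 -0.013  0.08 ]
stand 0.73 
[... 1111 characters left out ...]
 0.   ]
stand 0.48 [316. 170.] [ 0.729 -0.263  0.   ]
stand 0.19 [364. 187.] [ 0.554 -0.272  0.   ]
tray 0.93 [363. 191.] [ 0.543 -0.252  0.   ]
dryer 0.72 [207. 274.] [0.555 0.256 0.   ]
cover_tab 0.82 [255. 279.] [0.41  0.249 0.066]
bead_jar 0.94 [243. 198.] [0.751 0.005 0.   ]
forceps 0.72 [307. 268.] [0.397 0.132 0.03 ]
tip_box 0.62 [367. 189.] [ 0.543 -0.272  0.   ]
tip_box 0.6 [196. 220.] [0.745 0.155 0.   ]
wash_bottle 0.79 [314. 169.] [ 0.737 -0.264  0.   ]
dish_stack 0.74 [287. 182.] [ 0.735 -0.143  0.   ]
wrist [[1.0, 0.001, -0.001, 0.674], [0.0, -0.961, -0.276, 0.069], [-0.001, 0.276, -0.961, 0.374], [0.0, 0.0, 0.0, 1.0]] [[344.4, 0.0, 325.9], [0.0, 344.4, 203.5], [0.0, 0.0, 1.0]]
```

View pics/scene0.png

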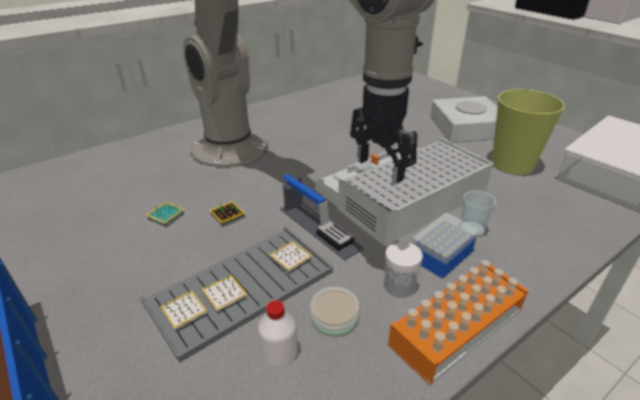

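View pics/side0.png

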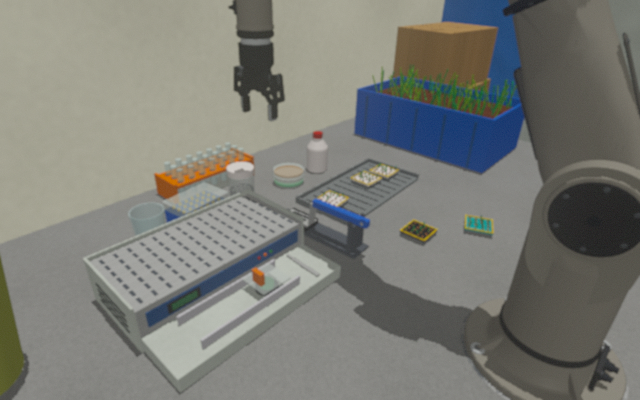

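Scene: three white plates are on the tray, at scene pixels (184,308), (224,292) and (291,255). The black and turquoise look-alikes are on the bench, the lifter is at the centre, and the dryer is on the robot's left. Next I move over the tray with the tool turned 90°.

Emit:
{"api": "jog_arm", "payload": {
  "motion": [
    [0,0,0.18,-25,-12,-20,85],
    [0,0,0.36,-60,-30,-50,85],
    [0,0,0.54,-100,-50,-80,85],
    [0,0,0.72,-140,-70,-100,85],
    [0,0,0.9,-180,-90,-120,85],
    [0,0,1.08,-210,-105,-120,85],
    [0,0,1.26,-230,-120,-120,85],
    [0,0,1.44,-230,-125,-120,85],
    [0,0,1.571,-230,-125,-120,85],
    [0,0,1.571,-230,-125,-120,85]
  ]
}}

```text
t: 2.7
eef_pos: [0.55, -0.2299, 0.3514]
tool_rot: [0.0, 1.0, 0.001, 0.0]
contact_force: [-0.2, 0.2, -0.3]
gripper_width: 0.998
grasp_force: 0.0
```

Run:
```python
from h import *
p=cam("wrist"); save(p,"w1.png"); T=pose(); print(T.round(3).tolist())
for t,z in [("plateA",.006),("lifter_grip",.08),("lifter",.02),("stand",0),("tray",0)]:
    for d in bot.tip_of(t,p)[:6]: print(t,round(d["score"],2),np.round(d["xy"]),ray(p,d["xy"],z).round(3))
```

```text
[[1.0, 0.003, 0.0, 0.55], [0.003, -1.0, -0.0, -0.23], [0.0, 0.0, -1.0, 0.351], [0.0, 0.0, 0.0, 1.0]]
plateA 0.95 [428. 148.] [ 0.561 -0.375  0.006]
lifter_grip 0.69 [151. 225.] [ 0.472 -0.009  0.08 ]
lifter_grip 0.31 [168. 191.] [ 0.517 -0.035  0.08 ]
lifter 0.73 [169. 193.] [ 0.499 -0.009  0.02 ]
stand 0.72 [176. 189.] [ 0.5   -0.011  0.   ]
tray 0.86 [347. 154.] [ 0.551 -0.262  0.   ]
```

View pics/w1.png

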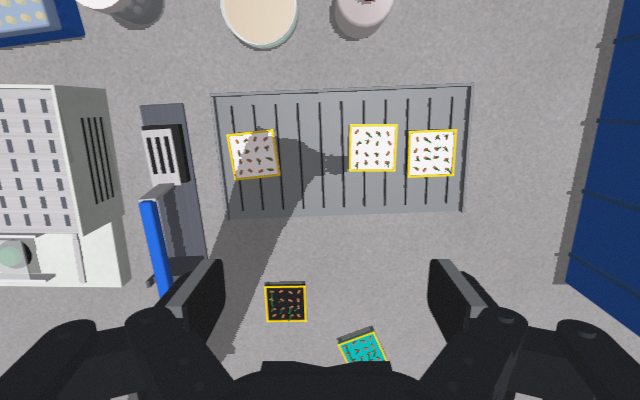

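The wrist view shows plates at (254,154), (373,148) and (432,153). The handle runs (150,200) to (165,298). The decoys are at (286,303) and (362,350). Now I fit rectangles.

```bash
cat >> h.py <<'E'
def plates(p,ztop=.020,box=None):
    "yellow-bordered squares -> centre and yaw in the world, white ones only"
    hsv=cv2.cvtColor(p["pixels"],cv2.COLOR_RGB2HSV); m=cv2.inRange(hsv,(20,110,110),(36,255,255))
    m=cv2.morphologyEx(m,cv2.MORPH_CLOSE,np.ones((3,3),np.uint8))
    cs,_=cv2.findContours(m,cv2.RETR_EXTERNAL,cv2.CHAIN_APPROX_NONE); out=[]
    for c in cs:
        if cv2.contourArea(cv2.convexHull(c))<900: continue
        w=np.array([ray(p,q[0],ztop)[:2] for q in cv2.convexHull(c)]).astype(np.float32)
        (cx,cy),(a,b),th=cv2.minAreaRect(w*1000); th=(th+45)%90-45
        px=proj(p,[cx/1000,cy/1000,ztop]); u,v=px.astype(int); s=np.median(hsv[max(v-8,0):v+8,max(u-8,0):u+8].reshape(-1,3),axis=0) if 8<u<630 and 8<v<390 else [-1]*3
        out.append((round(cx,1),round(cy,1),round(th,1),round(a,1),round(b,1),s[1],s[2],px.round()))
    return out
def blue(p,z):
    hsv=cv2.cvtColor(p["pixels"],cv2.COLOR_RGB2HSV); m=cv2.inRange(hsv,(100,150,90),(125,255,255))
    cs,_=cv2.findContours(m,cv2.RETR_EXTERNAL,cv2.CHAIN_APPROX_NONE); out=[]
    for c in cs:
        if cv2.contourArea(c)<300: continue
        w=np.array([ray(p,q[0],z)[:2] for q in c])*1000
        (cx,cy),(a,b),th=cv2.minAreaRect(w.astype(np.float32)); out.append((round(cx,1),round(cy,1),round(a,1),round(b,1),round(th,1),c.mean((0,1)).round(),w.min(0).round(1),w.max(0).round(1)))
    return out
E
python3 - <<'E'
from h import *
p=cam("wrist")
for r in plates(p): print(r)
for r in blue(p,.089): print(r)
E
```

```text
(231.4, -290.7, 23.3, 60.8, 63.9, np.float64(231.0), np.float64(187.0), array([362., 352.]))
(320.8, -167.7, 0.9, 63.9, 64.2, np.float64(34.5), np.float64(41.0), array([285., 304.]))
(555.0, -375.7, 2.1, 65.2, 65.4, np.float64(2.0), np.float64(245.0), array([431., 154.]))
(552.8, -130.8, 6.3, 64.8, 64.8, np.float64(13.0), np.float64(172.0), array([253., 155.]))
(562.6, -294.5, 0.1, 64.0, 64.9, np.float64(2.0), np.float64(246.0), array([372., 148.]))
(376.6, -605.7, 165.0, 37.1, 54.7, array([605., 295.]), array([ 313.8, -662.3]), array([ 432.1, -544. ]))
(440.4, -16.6, 132.2, 22.4, 3.6, array([156., 246.]), array([373.9, -30.3]), array([506.1,  -1.7]))
(455.4, -598.1, 152.1, 81.7, 60.7, array([610., 240.]), array([ 383.3, -644.8]), array([ 515.5, -543.8]))
(550.0, -579.5, 99.3, 71.5, 0.1, array([617., 163.]), array([ 500.3, -615.3]), array([ 599.6, -543.7]))
(645.4, -566.3, 82.8, 45.4, 0.2, array([623.,  83.]), array([ 604.1, -589.2]), array([ 686.8, -543.6]))
(707.5, -554.9, 35.4, 22.8, 0.2, array([629.,  19.]), array([ 689.8, -566.3]), array([ 725.2, -543.5]))
(703.1, 76.9, 36.4, 94.3, 7.0, array([47., 29.]), array([679.9,  28.4]), array([724.3, 121.6]))
```

Emit:
{"api": "jog_arm", "payload": {
  "motion": [
    [0,0,0,-20,-50,40,85],
    [0,0,0,-45,-110,90,85],
    [0,0,0,-65,-170,140,85],
    [0,0,0,-75,-218,150,85],
    [0,0,0,-75,-218,150,85]
  ]
}}

```text
t: 3.68
eef_pos: [0.4733, -0.0089, 0.1999]
tool_rot: [-0.0, 1.0, 0.002, -0.001]
contact_force: [-0.2, -0.0, -0.1]
gripper_width: 0.995
grasp_force: 0.0
```

Run:
```python
from h import *
p=cam("wrist"); save(p,"w2.png"); T=pose(); print(T.round(3).tolist())
for t,z in [("lifter_grip",.08),("lifter",.02),("stand",0)]:
    for d in bot.tip_of(t,p)[:3]: print(t,round(d["score"],2),np.round(d["xy"]),ray(p,d["xy"],z).round(3))
hsv=cv2.cvtColor(p["pixels"],cv2.COLOR_RGB2HSV); m=cv2.inRange(hsv,(100,150,90),(125,255,255))
for v in range(0,400,15):
    u=np.where(m[v,200:450])[0]+200
    if len(u): print(v,u.min(),u.max(),ray(p,(u.min(),v),.089).round(4)[:2],ray(p,(u.max(),v),.089).round(4)[:2])
```

```text
[[1.0, 0.007, -0.004, 0.473], [0.007, -1.0, 0.001, -0.007], [-0.004, -0.001, -1.0, 0.199], [0.0, 0.0, 0.0, 1.0]]
lifter_grip 0.94 [326. 190.] [ 0.478 -0.01   0.08 ]
lifter 0.93 [324. 152.] [ 0.5   -0.008  0.02 ]
stand 0.56 [326. 145.] [ 0.504 -0.009  0.   ]
165 312 332 [0.4992 0.0008] [ 0.4992 -0.014 ]
180 313 333 [4.878e-01 1.000e-04] [ 0.4879 -0.0149]
195 315 334 [ 0.4761 -0.0013] [ 0.4762 -0.0158]
210 316 334 [ 0.4642 -0.002 ] [ 0.4643 -0.0159]
225 317 335 [ 0.4519 -0.0028] [ 0.452  -0.0168]
240 318 336 [ 0.4394 -0.0035] [ 0.4394 -0.0178]
255 319 338 [ 0.4265 -0.0043] [ 0.4265 -0.0195]
270 320 339 [ 0.4132 -0.0051] [ 0.4133 -0.0205]
285 322 339 [ 0.3996 -0.0068] [ 0.3997 -0.0207]
300 323 339 [ 0.3857 -0.0076] [ 0.3857 -0.021 ]
315 324 340 [ 0.3713 -0.0085] [ 0.3713 -0.022 ]
```

View pics/w2.png

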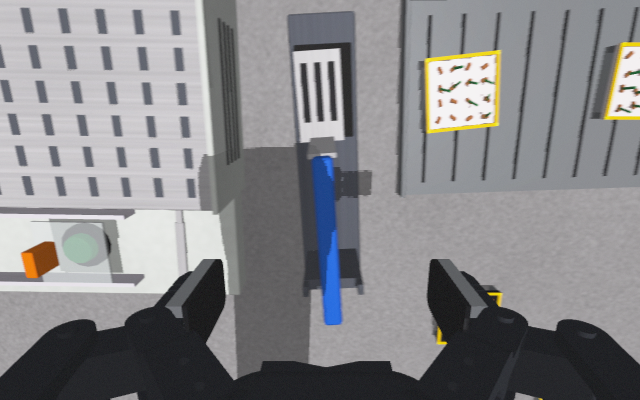

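Handle axis is at yaw about 3.9° with the grip near (0.476, -0.0085). I align and descend in two stages.

Emit:
{"api": "jog_arm", "payload": {
  "motion": [
    [0,0,-0.03,1,0,40,85],
    [0,0,-0.061,1,0,80,85],
    [0,0,-0.061,1,0,80,85],
    [0,0,-0.061,1,0,80,85]
  ]
}}

```text
t: 4.38
eef_pos: [0.4774, -0.0129, 0.1227]
tool_rot: [0.0, 1.0, 0.029, 0.001]
contact_force: [-0.1, 1.6, 0.3]
gripper_width: 0.994
grasp_force: 0.0
```

Run:
```python
from h import *
T=pose(); print(T.round(4).tolist())
```

```text
[[0.9983, 0.0585, 0.002, 0.4774], [0.0585, -0.9983, -0.0001, -0.0129], [0.002, 0.0002, -1.0, 0.1227], [0.0, 0.0, 0.0, 1.0]]
```

Emit:
{"api": "jog_arm", "payload": {
  "motion": [
    [0,0,-0.009,-1,-4,30,85],
    [0,0,-0.009,-1,-4,62,85],
    [0,0,-0.009,-1,-4,62,85],
    [0,0,-0.009,-1,-4,62,40],
    [0,0,-0.009,-1,-4,62,10],
    [0,0,-0.009,-1,-4,62,8],
    [0,0,-0.009,-1,-4,62,8],
    [0,0,-0.009,-1,-4,62,8],
    [0,0,-0.009,-1,-4,62,8],
    [0,0,-0.009,-1,-4,62,8]
  ],
  "grip_force": 100
}}

```text
t: 5.62
eef_pos: [0.4752, -0.008, 0.06]
tool_rot: [-0.0, 0.999, 0.035, 0.0]
contact_force: [-1.8, -0.7, 7.3]
gripper_width: 0.172
grasp_force: 97.6
```

Run:
```python
from h import *
T=pose(); print(T.round(4).tolist(),bot.get_obs()["contact_force"])
p=cam("wrist"); save(p,"w3.png")
```

```text
[[0.9976, 0.0696, 0.0008, 0.4752], [0.0696, -0.9976, 0.0003, -0.008], [0.0008, -0.0002, -1.0, 0.06], [0.0, 0.0, 0.0, 1.0]] [-1.82119482 -0.70861925  7.25212271]
```

View pics/w3.png

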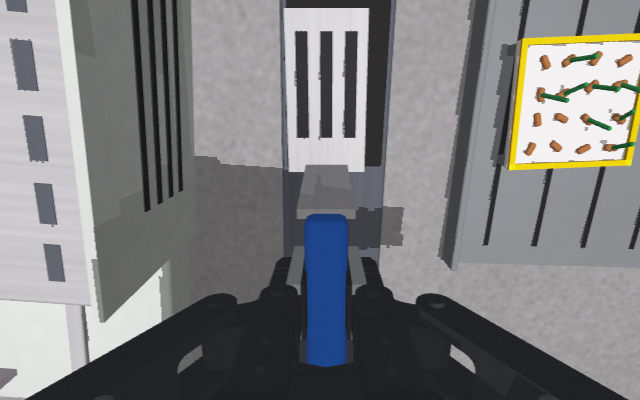

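```bash
cat >> h.py <<'E'
def blade(p):
    "blade tip and centre in tool coordinates (mm), from the pixels given"
    Ti=np.linalg.inv(p["W"]@np.linalg.inv(p["tool_from_camera"]))
def intool(T,X): return (np.linalg.inv(T)@np.append(X,1))[:3]
E
python3 - <<'E'
from h import *
T=pose();p=cam("wrist")
for xy in [(284.5,8.5),(369,8.5),(287,171),(367,171)]:
    X=ray(p,xy,.022); print(X.round(4),(intool(T,X)*1000).round(1))
E
```

```text
[0.5863 0.0186 0.022 ] [112.6 -18.8  38.1]
[ 0.589  -0.0211  0.022 ] [112.6  20.9  38.1]
[0.509  0.0144 0.022 ] [ 35.2 -20.   38. ]
[ 0.512  -0.0281  0.022 ] [35.2 22.6 38. ]
```

Emit:
{"api": "jog_arm", "payload": {
  "motion": [
    [0,0,0,0,0,-10,8],
    [0,0,0,0,0,-30,8],
    [0,0,0,0,0,-60,8],
    [0,0,0,0,0,-90,8],
    [0,0,0,0,0,-90,8],
    [0,0,0,0,0,-90,8]
  ]
}}

```text
t: 6.48
eef_pos: [0.4742, -0.008, 0.1489]
tool_rot: [-0.0, 0.999, 0.035, -0.0]
contact_force: [0.0, 0.9, -2.6]
gripper_width: 0.167
grasp_force: 97.8
```

```bash
sed -i '/^def blade/,/Ti=/d' h.py
python3 - <<'E'
from h import *
T=pose(); print(T.round(4).tolist()); o=bot.get_obs(); print(o["contact_force"],o["torque"],o["gripper_width"])
p=cam("wrist"); save(p,"w4.png"); g=cv2.cvtColor(p["pixels"],cv2.COLOR_RGB2HSV)
m=cv2.inRange(g,(0,0,200),(180,30,255))
for v in (5,12,20,60,100,140,170): 
    u=np.where(m[v,240:420])[0]+240; print(v,(u.min(),u.max(),len(u)) if len(u) else None)
E
```

```text
[[0.9976, 0.0699, -0.0008, 0.4742], [0.0699, -0.9976, -0.0, -0.008], [-0.0008, -0.0, -1.0, 0.1489], [0.0, 0.0, 0.0, 1.0]]
[ 0.04052532  0.88786432 -2.6266652 ] [-0.05473544  0.04167835 -0.00270559] 0.16720808287418604
5 None
12 (np.int64(284), np.int64(368), 85)
20 (np.int64(284), np.int64(368), 85)
60 (np.int64(286), np.int64(366), 37)
100 (np.int64(287), np.int64(365), 39)
140 (np.int64(289), np.int64(364), 76)
170 (np.int64(290), np.int64(363), 26)
```

```bash
cat >> h.py <<'E'
def goto(x,y,z,yaw):
    "mm, deg -> turn about tool z, tool shift from the measured pose"
    T=pose(); d=T[:3,:3].T@(np.array([x,y,z])-T[:3,3]*1000); a=np.arctan2(T[1,0],T[0,0])
    print("at",(T[:3,3]*1000).round(1),"yaw",np.degrees(a).round(2),"tilt",T[:2,2].round(4),"-> turn",round(a-np.radians(yaw),3),"shift",d.round(1))
def target(cx,cy,yaw,ahead,oy=1.):
    a=np.radians(yaw); return cx-ahead*np.cos(a)-oy*np.sin(a), cy-ahead*np.sin(a)+oy*np.cos(a)
E
python3 - <<'E'
from h import *
goto(400,-255,380,0)
E
```

```text
at [473.9  -8.  148.5] yaw 4.0 tilt [-0.0018 -0.0002] -> turn 0.07 shift [ -91.4  241.2 -231.4]
```

Emit:
{"api": "jog_arm", "payload": {
  "motion": [
    [0,0,0.01,-10,0,-60,8],
    [0,0,0.03,-25,40,-110,8],
    [0,0,0.05,-45,90,-150,8],
    [0,0,0.07,-65,140,-190,8],
    [0,0,0.07,-85,190,-220,8],
    [0,0,0.07,-91,241,-231,8],
    [0,0,0.07,-91,241,-231,8],
    [0,0,0.07,-91,241,-231,8],
    [0,0,0.07,-91,241,-231,8]
  ]
}}

```text
t: 7.65
eef_pos: [0.401, -0.2531, 0.3791]
tool_rot: [-0.0, 1.0, 0.001, -0.001]
contact_force: [-0.2, 0.4, -0.8]
gripper_width: 0.17
grasp_force: 98.3
```

Run:
```python
from h import *
p=cam("wrist"); save(p,"w5.png")
for r in plates(p): print(r)
r=plates(p)
x,y=target(555,-375.7,2.1,156); print(x,y); goto(x,y,100,2.1)
```

```text
(319.1, -168.1, 0.6, 63.8, 64.3, np.float64(31.0), np.float64(31.0), array([269., 207.]))
(555.6, -375.5, 2.1, 64.8, 65.3, np.float64(1.0), np.float64(247.0), array([418.,  38.]))
(553.2, -131.1, 6.4, 65.0, 65.4, np.float64(1.0), np.float64(247.0), array([234.,  39.]))
(563.5, -294.7, 0.2, 63.8, 64.0, np.float64(2.0), np.float64(231.0), array([357.,  31.]))
399.0681268618231 -380.41709016444406
at [ 401.1 -253.2  379.3] yaw 0.14 tilt [-0.0018  0.0007] -> turn -0.034 shift [ -1.8 127.4 279.3]
```

View pics/w5.png

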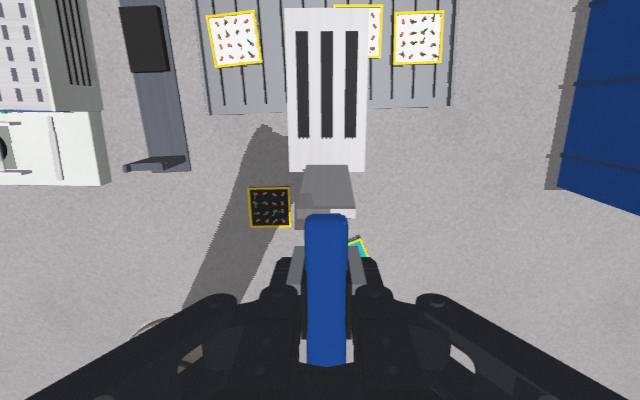

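The plates show above the blade at rows 31-39 and the fits agree. Now I descend in front of plate 1.

Emit:
{"api": "jog_arm", "payload": {
  "motion": [
    [0,0,-0.017,-1,60,20,8],
    [0,0,-0.034,-2,127,60,8],
    [0,0,-0.034,-2,127,120,8],
    [0,0,-0.034,-2,127,180,8],
    [0,0,-0.034,-2,127,240,8],
    [0,0,-0.034,-2,127,290,8],
    [0,0,-0.034,-2,127,315,8],
    [0,0,-0.034,-2,127,315,8],
    [0,0,-0.034,-2,127,315,8]
  ]
}}

```text
t: 8.82
eef_pos: [0.3998, -0.3819, 0.0662]
tool_rot: [0.0, 1.0, 0.017, 0.001]
contact_force: [1.0, -0.3, -1.2]
gripper_width: 0.172
grasp_force: 98.5
```

Run:
```python
from h import *
x,y=target(555.4,-375.5,2.1,156); goto(x,y,49.5,2.1); print(bot.get_obs()["contact_force"])
```

```text
at [ 399.8 -381.9   66.2] yaw 1.99 tilt [ 0.0012 -0.0007] -> turn -0.002 shift [-0.3 -1.7 16.7]
[ 0.96853266 -0.26540713 -1.23486439]
```

Emit:
{"api": "jog_arm", "payload": {
  "motion": [
    [0,0,-0.002,0,-2,8,8],
    [0,0,-0.002,0,-2,16,8],
    [0,0,-0.002,0,-2,16,8],
    [0,0,-0.002,0,-2,16,8],
    [0,0,-0.002,0,-2,16,8]
  ]
}}

```text
t: 9.45
eef_pos: [0.3988, -0.38, 0.0495]
tool_rot: [0.0, 1.0, 0.018, 0.0]
contact_force: [-0.1, 0.1, -0.5]
gripper_width: 0.172
grasp_force: 98.5
```

Run:
```python
from h import *
x,y=target(555.4,-375.5,2.1,76); goto(x,y,49.5,2.1); print(bot.get_obs()["contact_force"])
p=cam("wrist"); save(p,"w6.png")
for q in plates(p): print(q)
```

```text
at [ 398.8 -380.    49.5] yaw 2.04 tilt [ 0.0003 -0.0002] -> turn -0.001 shift [80.6  0.2  0. ]
[-0.07019258  0.1453012  -0.50689011]
(320.8, -200.6, -12.5, 20.2, 66.4, np.float64(181.5), np.float64(97.5), array([ 18., 352.]))
```

View pics/w6.png

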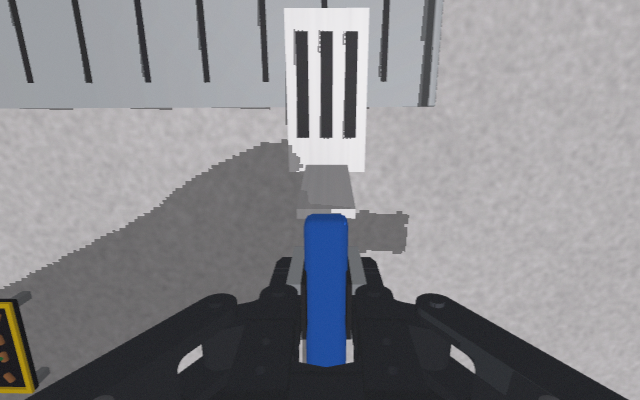

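The blade sits just above the tray floor, clear of everything. Inserting.

Emit:
{"api": "jog_arm", "payload": {
  "motion": [
    [0,0,0,15,0,0,8],
    [0,0,0,30,0,0,8],
    [0,0,0,45,0,0,8],
    [0,0,0,60,0,0,8],
    [0,0,0,72,0,0,8],
    [0,0,0,80,0,0,8],
    [0,0,0,80,0,0,8],
    [0,0,0,80,0,0,8]
  ]
}}

```text
t: 10.5
eef_pos: [0.478, -0.3771, 0.0492]
tool_rot: [-0.0, 1.0, 0.018, -0.0]
contact_force: [-0.1, 0.6, -2.2]
gripper_width: 0.168
grasp_force: 98.5
```

Run:
```python
from h import *
x,y=target(555.4,-375.5,2.1,76); goto(x,y,100,2.1); print(bot.get_obs()["contact_force"])
p=cam("wrist"); save(p,"w7.png")
for q in plates(p): print(q)
```

```text
at [ 478.  -377.1   49.2] yaw 2.01 tilt [-0.0006  0.0002] -> turn -0.002 shift [  1.4   0.3 -50.8]
[-0.08867557  0.60331082 -2.22146329]
(555.6, -375.0, 2.0, 64.4, 65.1, np.float64(5.0), np.float64(237.0), array([326.,  86.]))
(560.4, -293.1, 0.1, 59.3, 65.4, np.float64(7.0), np.float64(234.0), array([151.,  69.]))
(562.8, -262.5, -0.1, 4.3, 50.1, np.float64(191.0), np.float64(194.5), array([84., 60.]))
```

View pics/w7.png

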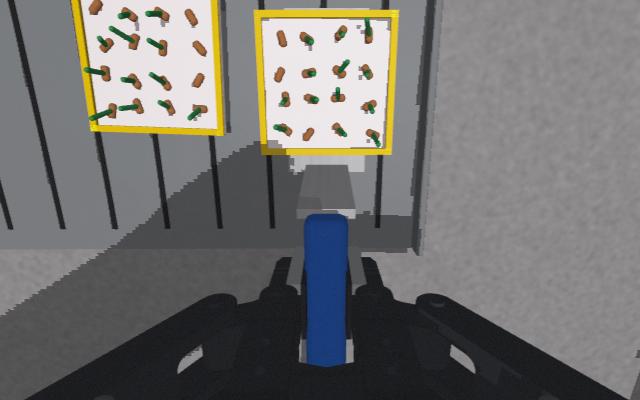

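Blade is centred under plate 1, which hasn't moved. Lifting gently.

Emit:
{"api": "jog_arm", "payload": {
  "motion": [
    [0,0,0,0,0,-3,8],
    [0,0,0,0,0,-8,8],
    [0,0,0,0,0,-16,8],
    [0,0,0,0,0,-30,8],
    [0,0,0,0,0,-55,8],
    [0,0,0,0,0,-85,8],
    [0,0,0,0,0,-115,8],
    [0,0,0,0,0,-138,8],
    [0,0,0,0,0,-150,8],
    [0,0,0,0,0,-150,8]
  ]
}}

```text
t: 11.8
eef_pos: [0.479, -0.3772, 0.2002]
tool_rot: [0.0, 1.0, 0.018, 0.001]
contact_force: [-1.0, 0.3, -2.9]
gripper_width: 0.168
grasp_force: 98.4
```

Run:
```python
from h import *
T=pose(); p=cam("wrist"); save(p,"w8.png")
zt=T[2,3]-.038+.004
for q in plates(p,zt): print(q, (intool(T,[q[0]/1000,q[1]/1000,zt])*1000).round(1))
goto(583-77,354,200,0); print(bot.get_obs()["contact_force"])
```

```text
(423.7, -262.5, 1.0, 34.8, 34.8, np.float64(49.0), np.float64(26.0), array([127., 317.])) [ -51.2 -116.6   33.8]
(550.7, -240.8, 6.3, 35.4, 36.1, np.float64(8.0), np.float64(232.0), array([50., 89.])) [  76.5 -133.7   34. ]
(556.1, -360.0, 2.1, 64.5, 95.6, np.float64(6.0), np.float64(237.0), array([295.,  87.])) [ 77.6 -14.4  34.1]
at [ 478.6 -376.7  199.2] yaw 2.06 tilt [0.     0.0002] -> turn 0.036 shift [ 5.360e+01 -7.293e+02 -6.000e-01]
[ 0.29121172 -0.19930397 -2.50181386]
```

Emit:
{"api": "jog_arm", "payload": {
  "motion": [
    [0,0,0,0,-6,0,8],
    [0,0,0,0,-18,0,8],
    [0,0,0,0,-36,0,8],
    [0,0,0,5,-60,0,8],
    [0,0,0,7,-90,0,8],
    [0,0,0,9,-120,0,8],
    [0,0,0,12,-150,0,8],
    [0,0,0,15,-180,0,8],
    [0,0,0,18,-210,0,8],
    [0,0,0,20,-240,0,8]
  ]
}}

```text
t: 13.1
eef_pos: [0.4897, -0.134, 0.1992]
tool_rot: [-0.0, 1.0, 0.019, -0.0]
contact_force: [0.4, -0.1, -2.5]
gripper_width: 0.164
grasp_force: 98.4
```

Emit:
{"api": "jog_arm", "payload": {
  "motion": [
    [0,0,0.004,2,-30,0,8],
    [0,0,0.008,4,-60,0,8],
    [0,0,0.012,6,-90,0,8],
    [0,0,0.016,8,-120,0,8],
    [0,0,0.02,10,-150,0,8],
    [0,0,0.024,12,-180,0,8],
    [0,0,0.028,14,-210,0,8],
    [0,0,0.032,16,-240,0,8],
    [0,0,0.036,18,-270,0,8],
    [0,0,0.036,20,-300,0,8]
  ]
}}

```text
t: 14.35
eef_pos: [0.4982, 0.166, 0.1992]
tool_rot: [-0.0, 1.0, 0.0, -0.0]
contact_force: [0.2, -0.0, -2.5]
gripper_width: 0.17
grasp_force: 98.4
```

Emit:
{"api": "jog_arm", "payload": {
  "motion": [
    [0,0,0,2,-30,0,8],
    [0,0,0,4,-60,0,8],
    [0,0,0,6,-90,0,8],
    [0,0,0,8,-120,0,8],
    [0,0,0,10,-145,0,8],
    [0,0,0,11,-165,0,8],
    [0,0,0,12,-180,0,8],
    [0,0,0,12,-188,0,8],
    [0,0,0,12,-190,0,8],
    [0,0,0,12,-190,0,8]
  ]
}}

```text
t: 15.6
eef_pos: [0.5116, 0.3533, 0.1993]
tool_rot: [0.0, 1.0, -0.001, -0.0]
contact_force: [-0.6, -0.8, -3.0]
gripper_width: 0.169
grasp_force: 98.4
```

Run:
```python
from h import *
T=pose(); p=cam("wrist"); save(p,"w9.png")
zt=T[2,3]-.038+.004
for q in plates(p,zt): print(q, (intool(T,[q[0]/1000,q[1]/1000,zt])*1000).round(1))
for d in bot.tip_of("dryer",p)[:2]: print(d["score"],ray(p,d["xy"],0))
goto(583-77,354,129,0); print(bot.get_obs()["contact_force"])
```

```text
(589.2, 352.2, -0.1, 64.9, 64.5, np.float64(5.0), np.float64(237.0), array([327.,  87.])) [77.6  1.  34. ]
0.9 [0.54965779 0.25388532 0.        ]
at [511.6 353.2 199.4] yaw -0.08 tilt [ 0.     -0.0004] -> turn -0.001 shift [-5.6 -0.8 70.4]
[-0.22305456 -0.25205732 -2.74989526]
```

View pics/w9.png

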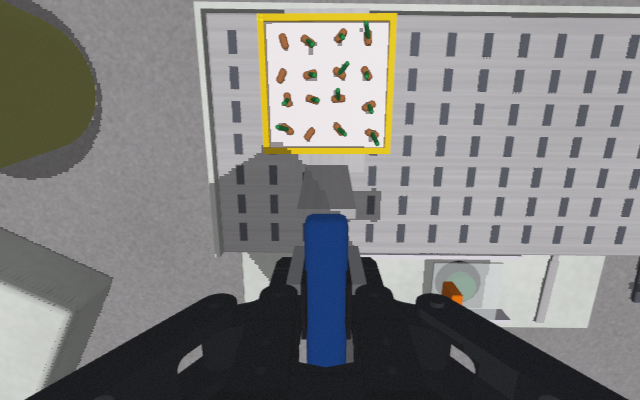

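Plate 1 rides squarely, and the deck is beneath it. Lowering onto the deck.

Emit:
{"api": "jog_arm", "payload": {
  "motion": [
    [0,0,0,-2,-1,10,8],
    [0,0,0,-5,-1,28,8],
    [0,0,0,-8,-1,44,8],
    [0,0,0,-9,-1,55,8],
    [0,0,0,-9,-1,61,8],
    [0,0,0,-9,-1,64,8],
    [0,0,0,-9,-1,67,8],
    [0,0,0,-9,-1,70,8],
    [0,0,0,-9,-1,70,8],
    [0,0,0,-9,-1,70,8]
  ]
}}

```text
t: 16.95
eef_pos: [0.5026, 0.3552, 0.1296]
tool_rot: [-0.0, 1.0, -0.0, 0.0]
contact_force: [-1.1, -1.0, -1.2]
gripper_width: 0.174
grasp_force: 98.4
```

Run:
```python
from h import *
goto(503,354,129,0); print(bot.get_obs()["contact_force"])
p=cam("wrist"); print(plates(p,.099))
```

```text
at [502.6 355.2 129.6] yaw -0.01 tilt [0.0004 0.0003] -> turn -0.0 shift [0.4 1.2 0.6]
[-1.12075331 -1.01940901 -1.23334876]
[(580.4, 354.2, 0.0, 64.9, 65.1, np.float64(5.0), np.float64(237.0), array([327.,  86.]))]
```

Emit:
{"api": "jog_arm", "payload": {
  "motion": [
    [0,0,0,-5,0,0,8],
    [0,0,0,-18,0,0,8],
    [0,0,0,-35,0,0,8],
    [0,0,0,-52,0,0,8],
    [0,0,0,-70,0,0,8],
    [0,0,0,-84,0,0,8],
    [0,0,0,-84,0,0,8],
    [0,0,0,-84,0,-60,8],
    [0,0,0,-84,0,-110,8],
    [0,0,0,-84,0,-110,8]
  ]
}}

```text
t: 18.25
eef_pos: [0.4213, 0.3568, 0.2436]
tool_rot: [-0.003, 1.0, -0.001, 0.003]
contact_force: [0.2, -0.6, -1.9]
gripper_width: 0.17
grasp_force: 98.7
```

Run:
```python
from h import *
p=cam("wrist")
for q in plates(p,.099):print(q)
goto(400,-255,380,0)
```

```text
at [419.8 355.8 241.1] yaw -0.05 tilt [0.0029 0.0033] -> turn -0.001 shift [ -18.8  610.3 -141. ]
```

Emit:
{"api": "jog_arm", "payload": {
  "motion": [
    [0,0,0,-2,30,-40,8],
    [0,0,0,-4,80,-80,8],
    [0,0,0,-6,135,-120,8],
    [0,0,0,-8,190,-138,8],
    [0,0,0,-10,245,-138,8],
    [0,0,0,-10,300,-138,8],
    [0,0,0,-10,355,-138,8],
    [0,0,0,-10,410,-138,8],
    [0,0,0,-12,465,-138,8],
    [0,0,0,-15,520,-138,8]
  ]
}}

```text
t: 19.55
eef_pos: [0.4023, -0.1666, 0.3762]
tool_rot: [0.0, 1.0, -0.0, -0.001]
contact_force: [1.5, -0.1, -1.4]
gripper_width: 0.171
grasp_force: 98.4
```

Emit:
{"api": "jog_arm", "payload": {
  "motion": [
    [0,0,0,0,30,0,8],
    [0,0,0,0,30,0,8],
    [0,0,0,0,30,0,8]
  ]
}}

```text
t: 19.92
eef_pos: [0.4031, -0.1938, 0.3765]
tool_rot: [0.0, 1.0, 0.0, -0.001]
contact_force: [0.3, -0.2, -1.8]
gripper_width: 0.171
grasp_force: 98.5
```

Run:
```python
from h import *
p=cam("wrist")
for q in plates(p): print(q)
p=cam("scene"); save(p,"s1.png"); print(proj(p,[.58,.354,.1]))
x,y=target(563,-294.6,.2,156); goto(x,y,64,.2)
```

```text
(228.3, -290.5, 23.4, 64.5, 64.0, np.float64(221.0), np.float64(199.0), array([386., 264.]))
(552.1, -120.7, 6.3, 65.0, 43.9, np.float64(1.0), np.float64(246.0), array([270.,  42.]))
(562.9, -294.5, 0.1, 63.7, 64.9, np.float64(1.0), np.float64(246.0), array([401.,  33.]))
[452.42554695 160.18181835]
at [ 403.3 -193.5  376.8] yaw 0.12 tilt [-0.001  -0.0002] -> turn -0.001 shift [  3.8 100.6 312.8]
```

View pics/s1.png

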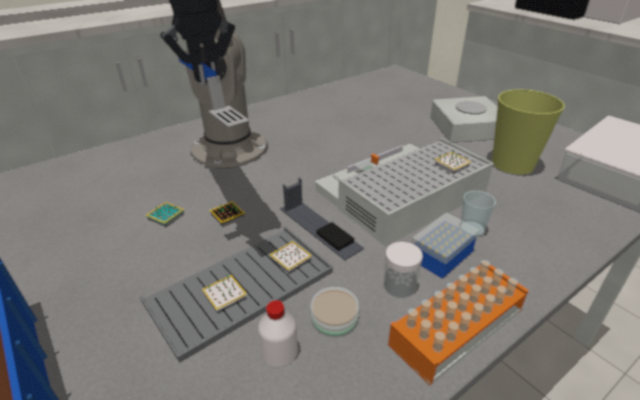

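Plate 1 stands on the deck at (452,160); the other two are unmoved. Descending for plate 2.

Emit:
{"api": "jog_arm", "payload": {
  "motion": [
    [0,0,0,2,50,40,8],
    [0,0,0,4,99,95,8],
    [0,0,0,4,100,155,8],
    [0,0,0,4,100,215,8],
    [0,0,0,4,100,265,8],
    [0,0,0,4,100,300,8],
    [0,0,0,4,100,320,8],
    [0,0,0,4,100,320,8],
    [0,0,0,4,100,320,8],
    [0,0,0,4,100,320,8]
  ]
}}

```text
t: 21.28
eef_pos: [0.4083, -0.2949, 0.0584]
tool_rot: [0.0, 1.0, 0.0, 0.001]
contact_force: [-0.1, -0.3, -0.6]
gripper_width: 0.166
grasp_force: 98.4
```

Run:
```python
from h import *
x,y=target(562.9,-294.5,.1,156); goto(x,y,49.5,.1)
```

```text
at [ 408.3 -294.9   58.4] yaw 0.04 tilt [ 0.0022 -0.0006] -> turn -0.001 shift [-1.5 -1.1  8.9]
```

Emit:
{"api": "jog_arm", "payload": {
  "motion": [
    [0,0,0,-1,-1,9,8],
    [0,0,0,-1,-1,9,8],
    [0,0,0,14,-1,9,8],
    [0,0,0,29,-1,9,8],
    [0,0,0,44,-1,9,8],
    [0,0,0,59,-1,9,8],
    [0,0,0,71,-1,9,8],
    [0,0,0,79,-1,9,8],
    [0,0,0,79,-1,9,8],
    [0,0,0,79,-1,9,8]
  ]
}}

```text
t: 22.52
eef_pos: [0.4856, -0.2939, 0.0483]
tool_rot: [-0.0, 1.0, -0.0, -0.0]
contact_force: [-0.0, -0.0, -1.1]
gripper_width: 0.171
grasp_force: 98.4
```

Run:
```python
from h import *
x,y=target(562.9,-294.5,.1,76); goto(x,y,200,.1); print(bot.get_obs()["contact_force"])
T=pose();p=cam("wrist")
for q in plates(p): print(q,(intool(T,[q[0]/1000,q[1]/1000,.02])*1000).round(1))
```

```text
at [ 485.6 -293.9   48.3] yaw -0.05 tilt [-0.0005  0.0002] -> turn -0.003 shift [   1.2   -0.3 -151.7]
[-0.00577825 -0.02401219 -1.14136036]
(555.0, -144.7, 6.0, 65.2, 35.8, np.float64(8.0), np.float64(232.0), array([ 11., 104.])) [  69.3 -149.3   28.2]
(563.2, -294.0, 0.0, 65.0, 65.0, np.float64(5.0), np.float64(237.0), array([324.,  86.])) [77.6 -0.  28.2]
```

Emit:
{"api": "jog_arm", "payload": {
  "motion": [
    [0,0,0,0,0,-3,8],
    [0,0,0,0,0,-8,8],
    [0,0,0,0,0,-16,8],
    [0,0,0,0,0,-30,8],
    [0,0,0,0,0,-55,8],
    [0,0,0,0,0,-85,8],
    [0,0,0,0,0,-115,8],
    [0,0,0,0,0,-138,8],
    [0,0,0,0,0,-151,8],
    [0,0,0,0,0,-151,8]
  ]
}}

```text
t: 23.82
eef_pos: [0.4866, -0.294, 0.2001]
tool_rot: [0.0, 1.0, -0.0, 0.001]
contact_force: [1.1, 0.3, -2.8]
gripper_width: 0.17
grasp_force: 98.5
```

Run:
```python
from h import *
T=pose(); p=cam("wrist"); zt=T[2,3]-.034
for q in plates(p,zt): print(q, (intool(T,[q[0]/1000,q[1]/1000,zt])*1000).round(1))
goto(503,254,200,0); print(bot.get_obs()["contact_force"])
```

```text
(554.1, -204.6, 6.3, 35.4, 35.7, np.float64(7.0), np.float64(234.0), array([144., 108.])) [ 67.5 -89.4  34.1]
(564.0, -294.2, 0.0, 65.0, 65.0, np.float64(5.0), np.float64(237.0), array([325.,  87.])) [77.4  0.2 34.1]
at [ 486.2 -293.6  199.2] yaw -0.0 tilt [0.0002 0.0003] -> turn -0.0 shift [  16.8 -547.6   -0.6]
[ 0.01803603 -0.19097265 -2.94525907]
```

Emit:
{"api": "jog_arm", "payload": {
  "motion": [
    [0,0,0,0,-6,0,8],
    [0,0,0,0,-18,0,8],
    [0,0,0,2,-36,0,8],
    [0,0,0,3,-60,0,8],
    [0,0,0,4,-90,0,8],
    [0,0,0,5,-120,0,8],
    [0,0,0,6,-150,0,8],
    [0,0,0,7,-180,0,8],
    [0,0,0,8,-210,0,8],
    [0,0,0,9,-240,0,8]
  ]
}}

```text
t: 25.12
eef_pos: [0.4947, -0.0519, 0.1989]
tool_rot: [-0.0, 1.0, 0.0, -0.0]
contact_force: [0.5, 0.4, -1.6]
gripper_width: 0.17
grasp_force: 98.4
```

Emit:
{"api": "jog_arm", "payload": {
  "motion": [
    [0,0,0,1,-30,0,8],
    [0,0,0,2,-60,0,8],
    [0,0,0,3,-90,0,8],
    [0,0,0,4,-120,0,8],
    [0,0,0,5,-150,0,8],
    [0,0,0,6,-180,0,8],
    [0,0,0,7,-210,0,8],
    [0,0,0,8,-238,0,8],
    [0,0,0,8,-262,0,8],
    [0,0,0,8,-282,0,8]
  ]
}}

```text
t: 26.38
eef_pos: [0.5029, 0.2296, 0.199]
tool_rot: [0.0, 1.0, 0.0, -0.0]
contact_force: [-0.2, 0.1, -2.7]
gripper_width: 0.168
grasp_force: 98.4
```

Emit:
{"api": "jog_arm", "payload": {
  "motion": [
    [0,0,0,0,-14,0,8],
    [0,0,0,0,-22,0,8],
    [0,0,0,0,-26,0,8],
    [0,0,0,0,-26,0,8],
    [0,0,0,0,-26,0,8]
  ]
}}

```text
t: 27.0
eef_pos: [0.5035, 0.2534, 0.1994]
tool_rot: [0.0, 1.0, -0.001, -0.0]
contact_force: [-0.7, -0.7, -2.6]
gripper_width: 0.169
grasp_force: 98.4
```

Run:
```python
from h import *
T=pose(); p=cam("wrist"); zt=T[2,3]-.034
for q in plates(p,zt): print(q, (intool(T,[q[0]/1000,q[1]/1000,zt])*1000).round(1))
print([q[:5] for q in plates(p,.099)])
goto(503,254,129,0)
```

```text
(578.3, 327.1, -0.1, 47.3, 46.5, np.float64(8.0), np.float64(232.0), array([174.,  93.])) [ 74.7 -73.8  34. ]
(580.6, 252.9, -0.0, 64.8, 64.5, np.float64(7.0), np.float64(235.0), array([325.,  88.])) [77.1  0.4 34. ]
[(580.4, 354.9, -0.1, 65.1, 64.0), (583.6, 253.0, -0.0, 89.2, 88.8)]
at [503.5 253.5 199.4] yaw -0.07 tilt [ 0. -0.] -> turn -0.001 shift [-0.5 -0.5 70.4]
```

Emit:
{"api": "jog_arm", "payload": {
  "motion": [
    [0,0,0,0,0,10,8],
    [0,0,0,0,0,28,8],
    [0,0,0,0,0,44,8],
    [0,0,0,0,0,55,8],
    [0,0,0,0,0,61,8],
    [0,0,0,0,0,64,8],
    [0,0,0,0,0,67,8],
    [0,0,0,0,0,70,8],
    [0,0,0,0,0,70,8],
    [0,0,0,0,0,70,8]
  ]
}}

```text
t: 28.3
eef_pos: [0.5035, 0.2542, 0.1295]
tool_rot: [-0.0, 1.0, -0.0, 0.0]
contact_force: [-0.3, 0.1, -2.1]
gripper_width: 0.169
grasp_force: 98.5
```

Run:
```python
from h import *
goto(503,254,129,0); print(bot.get_obs()["contact_force"]); p=cam("wrist"); print([q[:5] for q in plates(p,.099)])
```

```text
at [503.5 254.2 129.5] yaw -0.01 tilt [0.0004 0.0002] -> turn -0.0 shift [-0.5  0.2  0.5]
[-0.30099921  0.08073018 -2.10202912]
[(580.2, 355.3, 0.0, 64.7, 65.4), (581.2, 253.9, 0.0, 64.5, 65.3)]
```

Emit:
{"api": "jog_arm", "payload": {
  "motion": [
    [0,0,0,-5,0,0,8],
    [0,0,0,-18,0,0,8],
    [0,0,0,-35,0,0,8],
    [0,0,0,-52,0,0,8],
    [0,0,0,-70,0,0,8],
    [0,0,0,-84,0,0,8],
    [0,0,0,-84,0,0,8],
    [0,0,0,-84,0,-60,8],
    [0,0,0,-84,0,-120,8],
    [0,0,0,-84,0,-180,8]
  ]
}}

```text
t: 29.6
eef_pos: [0.4199, 0.2537, 0.3113]
tool_rot: [0.0, 1.0, -0.001, 0.0]
contact_force: [0.1, 2.7, -0.6]
gripper_width: 0.172
grasp_force: 98.3
```

Emit:
{"api": "jog_arm", "payload": {
  "motion": [
    [0,0,0,0,30,-40,8],
    [0,0,0,-2,80,-60,8],
    [0,0,0,-4,135,-70,8],
    [0,0,0,-6,190,-70,8],
    [0,0,0,-8,245,-70,8],
    [0,0,0,-10,300,-70,8],
    [0,0,0,-12,355,-70,8],
    [0,0,0,-15,410,-70,8],
    [0,0,0,-15,450,-70,8],
    [0,0,0,-15,450,-70,8]
  ]
}}

```text
t: 30.85
eef_pos: [0.4035, -0.2, 0.3794]
tool_rot: [-0.001, 1.0, -0.004, 0.0]
contact_force: [0.1, 1.1, -2.3]
gripper_width: 0.166
grasp_force: 98.5
```

Run:
```python
from h import *
bot.get_obs(); T=pose(); print(T[:3,3])
p=cam("wrist")
for q in plates(p): print(q)
```

```text
[ 0.40349067 -0.19999243  0.37936974]
(229.3, -292.5, 23.2, 64.4, 59.3, np.float64(218.0), np.float64(197.0), array([384., 263.]))
(552.5, -123.9, 6.3, 64.9, 51.2, np.float64(1.0), np.float64(246.0), array([268.,  44.]))
```

Run:
```python
from h import *
x,y=target(553,-131,6.3,151); print(x,y,np.hypot(x,y)); goto(x,y,70,6.3)
```

```text
402.80216141517684 -146.57592001929265 428.64213695137374
at [ 403.9 -197.4  379.3] yaw -0.27 tilt [0.0006 0.0014] -> turn -0.115 shift [ -1.6 -50.4 309.4]
```

Emit:
{"api": "jog_arm", "payload": {
  "motion": [
    [0,0,-0.03,0,-20,40,8],
    [0,0,-0.06,-1,-50,90,8],
    [0,0,-0.09,-1,-51,140,8],
    [0,0,-0.115,-1,-51,200,8],
    [0,0,-0.115,-1,-51,250,8],
    [0,0,-0.115,-1,-51,290,8],
    [0,0,-0.115,-1,-51,309,8],
    [0,0,-0.115,-1,-51,309,8],
    [0,0,-0.115,-1,-51,309,8]
  ]
}}

```text
t: 32.02
eef_pos: [0.345, -0.1236, 0.1437]
tool_rot: [0.007, 0.998, 0.057, 0.016]
contact_force: [0.2, 0.8, -1.2]
gripper_width: 0.169
grasp_force: 101.0
```

Run:
```python
from h import *
x,y=target(553,-131,6.3,151); goto(x,y,49,6.3); print(bot.get_obs()["q"].round(2))
```

```text
at [ 345.  -123.6  143.7] yaw 6.59 tilt [ 0.0334 -0.0116] -> turn 0.005 shift [51.8 27.9 96.8]
[-1.39 -0.34  1.45  2.4   0.49  0.8  -1.74]
```

The arm ran into joint limits (j2, j3) close in. I back out upward and outward.

Emit:
{"api": "jog_arm", "payload": {
  "motion": [
    [0,0,0,20,5,-20,8],
    [0,0,0,40,10,-60,8],
    [0,0,0,70,20,-100,8],
    [0,0,0,100,40,-140,8],
    [0,0,0,120,60,-170,8],
    [0,0,0,140,80,-170,8],
    [0,0,0,140,80,-170,8],
    [0,0,0,140,80,-170,8]
  ]
}}

```text
t: 33.02
eef_pos: [0.4689, -0.1784, 0.3249]
tool_rot: [0.009, 0.998, 0.057, 0.021]
contact_force: [-0.0, -0.1, -1.7]
gripper_width: 0.166
grasp_force: 101.1
```

Run:
```python
from h import *
goto(480,-255,350,0); print(bot.get_obs()["q"].round(2))
```

```text
at [ 468.9 -178.4  324.9] yaw 6.61 tilt [ 0.0435 -0.0164] -> turn 0.115 shift [  3.3  77.9 -23.3]
[-1.43 -0.34  1.45  1.92  0.37  1.24 -1.55]
```

```bash
cat >> h.py <<'E'
def gotof(x,y,z,yaw):
    T=pose(); d=T[:3,:3].T@(np.array([x,y,z])-T[:3,3]*1000); c,s=np.cos(np.radians(yaw)),np.sin(np.radians(yaw))
    D=np.array([[c,s,0],[s,-c,0],[0,0,-1]]); print("at",(T[:3,3]*1000).round(1),"turn",R.from_matrix(T[:3,:3].T@D).as_rotvec().round(3),"shift",d.round(1),"q",bot.get_obs()["q"].round(2))
E
python3 - <<'E'
from h import *
gotof(640,-255,350,0)
E
```

```text
at [ 468.9 -178.4  324.9] turn [ 0.019 -0.043  0.115] shift [162.1  96.2 -16.3] q [-1.43 -0.34  1.45  1.92  0.37  1.24 -1.55]
```

Emit:
{"api": "jog_arm", "payload": {
  "motion": [
    [0.003,-0.007,0.02,25,15,-3,8],
    [0.006,-0.014,0.04,50,30,-6,8],
    [0.01,-0.02,0.06,75,45,-9,8],
    [0.013,-0.03,0.08,100,60,-12,8],
    [0.016,-0.036,0.1,130,78,-15,8],
    [0.019,-0.043,0.115,162,96,-16,8],
    [0.019,-0.043,0.115,162,96,-16,8],
    [0.019,-0.043,0.115,162,96,-16,8]
  ]
}}

```text
t: 34.02
eef_pos: [0.4912, -0.1951, 0.3937]
tool_rot: [0.01, 1.0, -0.0, 0.025]
contact_force: [0.5, 0.1, -2.1]
gripper_width: 0.17
grasp_force: 101.1
```

Run:
```python
from h import *
gotof(480,-400,350,0)
```

```text
at [ 491.2 -195.1  393.7] turn [ 0.019 -0.05  -0.   ] shift [-13.5 204.   47. ] q [-1.44 -0.34  1.45  1.76  0.36  1.38 -1.62]
```

Run:
```python
from h import *
gotof(420,-440,400,0)
```

```text
at [ 491.2 -195.1  393.7] turn [ 0.019 -0.05  -0.   ] shift [-70.9 245.   -5.1] q [-1.44 -0.34  1.45  1.76  0.36  1.38 -1.62]
```

Emit:
{"api": "jog_arm", "payload": {
  "motion": [
    [0,0,0,-10,40,0,8],
    [0,0,0,-20,80,0,8],
    [0,0,0,-30,120,0,8],
    [0,0,0,-40,160,0,8],
    [0,0,0,-50,200,0,8],
    [0,0,0,-60,240,0,8],
    [0,0,0,-60,240,0,8],
    [0,0,0,-60,240,0,8]
  ]
}}

```text
t: 35.02
eef_pos: [0.386, -0.3885, 0.4111]
tool_rot: [0.028, 0.999, -0.001, 0.043]
contact_force: [-0.1, 1.0, -2.2]
gripper_width: 0.17
grasp_force: 101.0
```

Run:
```python
from h import *
gotof(420,-440,400,0)
```

```text
at [ 386.  -388.5  411.1] turn [ 0.056 -0.085 -0.001] shift [32.8 50.7 16.8] q [-1.03 -0.34  1.45  1.73  0.36  1.36 -1.2 ]
```

Emit:
{"api": "jog_arm", "payload": {
  "motion": [
    [0.02,-0.02,0,5,5,30,8],
    [0.03,-0.04,0,10,10,60,8],
    [0.05,-0.06,0,20,20,95,8],
    [0.056,-0.085,0,30,30,130,8],
    [0.056,-0.085,0,33,40,165,8],
    [0.056,-0.085,0,33,50,200,8],
    [0.056,-0.085,0,33,50,200,8],
    [0.056,-0.085,0,33,50,200,8]
  ]
}}

```text
t: 36.02
eef_pos: [0.3407, -0.3504, 0.2969]
tool_rot: [0.017, 1.0, -0.001, 0.016]
contact_force: [-0.6, 0.5, -0.5]
gripper_width: 0.17
grasp_force: 101.0
```

Run:
```python
from h import *
gotof(480,-380,250,0)
```

```text
at [ 340.7 -350.4  296.9] turn [ 0.034 -0.033 -0.001] shift [137.7  27.8  52.4] q [-0.98 -0.34  1.45  1.99  0.38  1.17 -1.24]
```

```bash
cat > kin.py <<'E'
from h import *
D=[([-0.10809754,0.47777939,0.02237619,1.55645255,-0.01152712,1.10932001,-0.08311939],[.6744,0,.2303]),
([-1.39,-0.34,1.45,2.4,0.49,0.8,-1.74],[.345,-.1236,.1437]),([-1.43,-0.34,1.45,1.92,0.37,1.24,-1.55],[.4689,-.1784,.3249]),
([-1.44,-0.34,1.45,1.76,0.36,1.38,-1.62],[.4912,-.1951,.3937]),([-1.03,-0.34,1.45,1.73,0.36,1.36,-1.2],[.386,-.3885,.4111])]
ax=['z','y','z','y','z','y','z']
def rots(q):
    M=np.eye(3); out=[]
    for a,t in zip(ax,q): M=M@R.from_euler(a,t).as_matrix(); out.append(M)
    return out
def basis(q): # h, L1 along z2, a along x3, L2 along z4, a2 along x4, L7 along z7, b x6
    r=rots(q); return np.stack([[0,0,1],r[1][:,2],r[2][:,0],r[3][:,0],r[3][:,2],r[5][:,0],r[5][:,2]],1)
if __name__=="__main__":
    o=bot.get_obs(); D.append((o["q"],o["eef_pos"])); T=pose()
    print(np.round(rots(o["q"])[-1],3).tolist(),T[:3,:3].round(3).tolist())
    A=np.vstack([basis(q) for q,_ in D]); b=np.hstack([p for _,p in D])
    x,res,rk,sv=np.linalg.lstsq(A,b,rcond=None); print(x.round(4),sv.round(3)); print((A@x-b).reshape(-1,3).round(4).tolist())
E
python3 kin.py
```

```text
[[0.002, -0.999, 0.033], [-0.999, -0.001, 0.034], [-0.034, -0.033, -0.999]] [[0.999, -0.002, 0.033], [-0.001, -0.999, -0.034], [0.033, 0.034, -0.999]]
[-6.0128 -0.1531  0.2049  0.236   0.5513 -0.0901 -6.8603] [4.804 4.198 0.886 0.458 0.456 0.304 0.055]
[[-0.0741, -0.0453, -0.0706], [-0.112, -0.1767, 0.0388], [-0.0089, -0.085, 0.014], [-0.0446, -0.0716, 0.0155], [-0.1663, 0.2001, -0.0085], [0.1704, 0.27, 0.0108]]
```

```bash
cat > kin2.py <<'E'
from kin import *
import itertools
o=bot.get_obs(); D.append((o["q"],o["eef_pos"])); T=pose(); best=[]
for s in itertools.product([1,-1],repeat=7):
    if s[1]!=1: continue
    s=np.array(s); A=np.vstack([basis(np.array(q)*s)[:,:] for q,_ in D]); b=np.hstack([p for _,p in D])
    A2=np.vstack([A,.05*np.eye(7)]); x=np.linalg.lstsq(A2,np.append(b,np.zeros(7)),rcond=None)[0]
    best.append((np.abs(A@x-b).max(),s,x,rots(o["q"]*s)[-1][:,2]))
best.sort(key=lambda t:t[0])
print(T[:3,2])
for t in best[:8]: print(round(t[0],4),t[1],t[2].round(3),t[3].round(3))
E
python3 kin2.py
```

```text
[ 0.03292582 -0.03361332 -0.9988924 ]
0.0626 [-1  1 -1 -1  1 -1  1] [0.047 0.208 0.893 0.421 0.226 0.063 0.226] [ 0.022 -0.028 -0.999]
0.0626 [-1  1 -1 -1  1 -1 -1] [0.047 0.208 0.893 0.421 0.226 0.063 0.226] [ 0.022 -0.028 -0.999]
0.0628 [-1  1 -1 -1 -1  1  1] [0.047 0.174 0.802 0.093 0.351 0.139 0.134] [-0.882 -0.135  0.451]
0.0628 [-1  1 -1 -1 -1  1 -1] [0.047 0.174 0.802 0.093 0.351 0.139 0.134] [-0.882 -0.135  0.451]
0.063 [-1  1 -1  1  1  1  1] [-0.03   0.444  0.042  0.023  0.481 -0.009 -0.12 ] [ 0.324  0.543 -0.775]
0.063 [-1  1 -1  1  1  1 -1] [-0.03   0.444  0.042  0.023  0.481 -0.009 -0.12 ] [ 0.324  0.543 -0.775]
0.0633 [-1  1 -1  1 -1 -1  1] [-0.027  0.465 -0.008 -0.181  0.489  0.052 -0.103] [ 0.653 -0.208  0.729]
0.0633 [-1  1 -1  1 -1 -1 -1] [-0.027  0.465 -0.008 -0.181  0.489  0.052 -0.103] [ 0.653 -0.208  0.729]
```

```bash
cat > kin3.py <<'E'
from kin import *
import itertools
def basis(q):
    r=rots(q); return np.stack([[0,0,1],r[1][:,2],r[2][:,0],r[2][:,1],r[3][:,0],r[3][:,2],r[4][:,1],r[5][:,0],r[5][:,1],r[5][:,2]],1)
if __name__=="__main__":
  o=bot.get_obs(); D.append((o["q"],o["eef_pos"])); T=pose(); best=[]
  for s in itertools.product([1,-1],repeat=6):
    if s[1]!=1: continue
    s=np.append(np.array(s),1); A=np.vstack([basis(np.array(q)*s) for q,_ in D]); b=np.hstack([p for _,p in D])
    A2=np.vstack([A,.02*np.eye(10)]); x=np.linalg.lstsq(A2,np.append(b,np.zeros(10)),rcond=None)[0]
    best.append((np.abs(A@x-b).max(),s,x,rots(o["q"]*s)[-1][:,2]))
  best.sort(key=lambda t:t[0])
  print(T[:3,2])
  for t in best[:6]: print(round(t[0],4),t[1],t[2].round(3),t[3].round(3))
E
python3 kin3.py
```

```text
[ 0.03292582 -0.03361332 -0.9988924 ]
0.0027 [-1  1 -1  1 -1  1  1] [ 0.259  0.479  0.031 -0.07   0.006  0.476  0.004 -0.002  0.004  0.223] [ 0.033 -0.034 -0.999]
0.0092 [-1  1 -1 -1  1  1  1] [ 0.446 -0.524  1.1   -0.08   0.967  0.585  0.005  0.013  0.005 -0.376] [-0.591  0.442  0.675]
0.0093 [-1  1 -1  1 -1 -1  1] [ 0.054  0.465  0.016 -0.049 -0.017  0.516 -0.007 -0.004 -0.007 -0.029] [ 0.653 -0.208  0.729]
0.0094 [-1  1 -1  1  1 -1  1] [ 0.099  0.458  0.074 -0.045  0.094  0.454 -0.011 -0.013 -0.011  0.052] [ 0.361 -0.784  0.505]
0.0097 [-1  1 -1  1  1  1  1] [ 0.052  0.456  0.041 -0.057  0.018  0.483 -0.003 -0.002 -0.003 -0.023] [ 0.324  0.543 -0.775]
0.0241 [-1  1 -1 -1  1 -1  1] [ 0.141  0.015  0.866 -0.136  0.449  0.216  0.038  0.052  0.038  0.121] [ 0.022 -0.028 -0.999]
```

```bash
cat > sim.py <<'E'
from kin3 import *
S=np.array([-1,1,-1,1,-1,1,-1]); X=np.array([0.259,0.479,0.031,-0.07,0.006,0.476,0.004,-0.002,0.004,0.223])
lo=np.array([-2.96,-.34,-1.41,.24,-1.37,.17,-2.96]); hi=np.array([2.96,2.1,1.46,2.44,4.51,1.92,2.96])
P0=R.from_euler('z',90,degrees=True).as_matrix()
def fk(q):
    qq=q*S; return basis(qq)@X, rots(qq)[-1]
def jac(q):
    p,M=fk(q); J=np.zeros((6,7))
    for i in range(7):
        d=np.zeros(7); d[i]=1e-5; p2,M2=fk(q+d); J[:3,i]=(p2-p)/1e-5; J[3:,i]=R.from_matrix(M2@M.T).as_rotvec()/1e-5
    return J
def step(q,p,M,n=8):
    for _ in range(n):
        a,B=fk(q); e=np.r_[p-a,R.from_matrix(M@B.T).as_rotvec()]; J=jac(q); act=np.ones(7,bool)
        e=e*min(1,.02/max(np.linalg.norm(e),1e-9))
        for _ in range(4):
            dq=np.zeros(7); Ja=J[:,act]; dq[act]=Ja.T@np.linalg.solve(Ja@Ja.T+1e-4*np.eye(6),e)
            bad=act&((q+dq>hi)|(q+dq<lo))
            if not bad.any(): break
            act&=~bad
        q=np.clip(q+dq,lo,hi)
    return q
E
python3 - <<'E'
from sim import *
T=pose(); q0=bot.get_obs()["q"]; p,M=fk(q0); print((p-T[:3,3]).round(4))
# tool offset rotation between model and tool
print((M.T@T[:3,:3]).round(3).tolist())
D0=np.array([[1,0,0],[0,-1,0],[0,0,-1.]])@ (M.T@T[:3,:3]).T
for tgt in [(.64,-.255,.35),(.45,.0,.35),(.45,.3,.35),(.3,.45,.35),(.65,.2,.3),(.45,-.4,.2),(.35,-.5,.35),(.5,-.5,.3),(.6,.3,.5)]:
    q=q0.copy()
    a=fk(q)[0]
    for k in range(1,21): q=step(q,a+(np.array(tgt)-a)*k/20,D0)
    print(tgt,q.round(2),np.abs(fk(q)[0]-tgt).max().round(3))
print(lo,hi)
E
```

```text
[ 0.0003 -0.0004 -0.0015]
[[0.0, -1.0, -0.0], [1.0, 0.0, -0.0], [0.0, -0.0, 1.0]]
(0.64, -0.255, 0.35) [-1.44 -0.34  1.45  1.76  0.35  1.4  -1.61] 0.151
(0.45, 0.0, 0.35) [-1.02 -0.12  0.82  1.98  0.1   1.25 -1.8 ] 0.0
(0.45, 0.3, 0.35) [-1.11  0.13  0.45  1.78 -0.06  1.24 -2.22] 0.0
(0.3, 0.45, 0.35) [-0.65  0.12 -0.48  1.78  0.06  1.25 -2.72] 0.0
(0.65, 0.2, 0.3) [-2.09 -0.34  1.45  1.84  0.36  1.32 -2.3 ] 0.156
(0.45, -0.4, 0.2) [-1.04 -0.34  1.45  2.04  0.38  1.15 -1.32] 0.096
(0.35, -0.5, 0.35) [-0.86 -0.34  1.45  1.79  0.35  1.38 -1.04] 0.075
(0.5, -0.5, 0.3) [-1.02 -0.34  1.45  1.83  0.36  1.33 -1.22] 0.133
(0.6, 0.3, 0.5) [-1.03  0.44  0.73  1.17 -0.29  1.63 -1.94] 0.0
[-2.96 -0.34 -1.41  0.24 -1.37  0.17 -2.96] [2.96 2.1  1.46 2.44 4.51 1.92 2.96]
```

```bash
cat >> sim.py <<'E'
OFF=np.array([[0,-1,0],[1,0,0],[0,0,1.]])
def ori(yaw):
    c,s=np.cos(np.radians(yaw)),np.sin(np.radians(yaw)); return np.array([[c,s,0],[s,-c,0],[0,0,-1]])@OFF.T
def run(q,way,v=.04,show=True):
    for x,y,z,yaw in way:
        t=np.array([x,y,z])/1000; a,B=fk(q); b=ori(yaw); n=max(2,int(np.linalg.norm(t-a)/v)); rv=R.from_matrix(b@B.T).as_rotvec()
        for k in range(1,n+1): q=step(q,a+(t-a)*k/n,R.from_rotvec(rv*k/n).as_matrix()@B,4)
        q=step(q,t,b,10); a,B=fk(q)
        if show: print((x,y,z,yaw),q.round(2),"err",(np.abs(a-t).max()*1000).round(1),"deg",np.degrees(np.linalg.norm(R.from_matrix(b@B.T).as_rotvec())).round(1))
    return q
E
python3 - <<'E'
from sim import *
q0=bot.get_obs()["q"]
job=[(480,-140,250,6.3),(420,-147,150,6.3),(403,-147,70,6.3),(403,-147,49,6.3),(478,-138,49,6.3),(478,-138,200,6.3),(503,154,200,0),(503,154,130,0),(419,154,130,0)]
for W in [[(450,0,350,0),(450,300,350,0)],[(450,0,350,0),(400,450,350,0)],[(450,0,350,0),(300,450,350,0),(500,200,350,0)],[(450,0,350,0),(450,300,350,0),(650,100,350,0),(650,-150,350,0)]]:
    print("--"); run(q0,W+job)
E
```

```text
--
(450, 0, 350, 0) [-0.99 -0.12  0.8   1.98  0.09  1.24 -1.8 ] err 0.0 deg 0.0
(450, 300, 350, 0) [-1.21  0.14  0.55  1.78 -0.08  1.24 -2.2 ] err 0.0 deg 0.0
(480, -140, 250, 6.3) [-0.63  0.23  0.87  2.   -0.2   1.   -1.12] err 0.0 deg 0.0
(420, -147, 150, 6.3) [-0.54  0.3   0.81  2.21 -0.31  0.75 -0.98] err 0.0 deg 0.0
(403, -147, 70, 6.3) [-0.38  0.44  0.64  2.28 -0.5   0.56 -0.81] err 0.0 deg 0.0
(403, -147, 49, 6.3) [-0.33  0.48  0.58  2.29 -0.55  0.51 -0.77] err 0.0 deg 0.0
(478, -138, 49, 6.3) [-0.35  0.57  0.58  2.12 -0.55  0.6  -0.84] err 0.0 deg 0.0
(478, -138, 200, 6.3) [-0.58  0.31  0.83  2.05 -0.29  0.9  -1.05] err 0.0 deg 0.0
(503, 154, 200, 0) [-1.07  0.35  0.76  1.98 -0.31  0.92 -1.73] err 0.0 deg 0.0
(503, 154, 130, 0) [-0.99  0.47  0.67  2.03 -0.41  0.78 -1.64] err 0.0 deg 0.0
(419, 154, 130, 0) [-1.15  0.33  0.73  2.22 -0.34  0.7  -1.76] err 0.0 deg 0.0
--
(450, 0, 350, 0) [-0.99 -0.12  0.8   1.98  0.09  1.24 -1.8 ] err 0.0 deg 0.0
(400, 450, 350, 0) [-1.3   0.27  0.43  1.63 -0.12  1.27 -2.43] err 0.0 deg 0.0
(480, -140, 250, 6.3) [-0.62  0.22  0.87  2.   -0.2   1.
[... 1977 characters left out ...]
.51  0.19  0.73  2.   -0.15  1.   -1.17] err 0.0 deg 0.0
(420, -147, 150, 6.3) [-0.44  0.26  0.69  2.21 -0.25  0.74 -1.04] err 0.0 deg 0.0
(403, -147, 70, 6.3) [-0.31  0.41  0.56  2.28 -0.42  0.55 -0.88] err 0.0 deg 0.0
(403, -147, 49, 6.3) [-0.26  0.45  0.51  2.29 -0.46  0.5  -0.84] err 0.0 deg 0.0
(478, -138, 49, 6.3) [-0.28  0.55  0.5   2.12 -0.47  0.58 -0.9 ] err 0.0 deg 0.0
(478, -138, 200, 6.3) [-0.48  0.28  0.72  2.05 -0.23  0.89 -1.1 ] err 0.0 deg 0.0
(503, 154, 200, 0) [-0.94  0.31  0.6   1.98 -0.22  0.91 -1.8 ] err 0.0 deg 0.0
(503, 154, 130, 0) [-0.88  0.43  0.54  2.03 -0.31  0.77 -1.72] err 0.0 deg 0.0
(419, 154, 130, 0) [-1.02  0.29  0.57  2.22 -0.24  0.7  -1.85] err 0.0 deg 0.0
```

My fitted kinematic model reproduces the jam and says moving left unwinds the elbow.

Run:
```python
from h import *
gotof(450,0,350,0)
```

```text
at [ 340.7 -350.4  296.9] turn [ 0.034 -0.033 -0.001] shift [ 110.7 -348.6  -61.2] q [-0.98 -0.34  1.45  1.99  0.38  1.17 -1.24]
```

Emit:
{"api": "jog_arm", "payload": {
  "motion": [
    [0.003,-0.003,0,11,-35,-6,8],
    [0.007,-0.007,0,22,-70,-12,8],
    [0.01,-0.01,0,33,-105,-18,8],
    [0.014,-0.013,0,44,-140,-25,8],
    [0.017,-0.017,0,55,-175,-31,8],
    [0.02,-0.02,0,66,-210,-37,8],
    [0.024,-0.023,0,77,-245,-43,8],
    [0.028,-0.027,0,88,-280,-49,8],
    [0.031,-0.03,0,99,-315,-55,8],
    [0.034,-0.033,0,111,-349,-61,8]
  ]
}}

```text
t: 37.28
eef_pos: [0.4511, 0.0019, 0.3504]
tool_rot: [-0.0, 1.0, -0.0, 0.0]
contact_force: [1.4, 0.1, -1.0]
gripper_width: 0.17
grasp_force: 101.0
```

Run:
```python
from h import *
gotof(450,300,350,0)
```

```text
at [451.1   1.9 350.4] turn [-0.    -0.001 -0.   ] shift [  -1.2 -298.1    0.5] q [-1.01 -0.07  0.85  1.94  0.06  1.25 -1.76]
```

Unwound. Continuing left, then out, then back over plate 3.

Emit:
{"api": "jog_arm", "payload": {
  "motion": [
    [0,0,0,0,-40,0,8],
    [0,0,0,0,-80,0,8],
    [0,0,0,0,-120,0,8],
    [0,0,0,0,-160,0,8],
    [0,0,0,0,-200,0,8],
    [0,0,0,0,-250,0,8],
    [0,0,0,0,-298,0,8],
    [0,0,0,20,-280,0,8],
    [0,0,0,60,-240,0,8],
    [0,0,0,100,-200,0,8]
  ]
}}

```text
t: 38.52
eef_pos: [0.5518, 0.2005, 0.3499]
tool_rot: [-0.0, 1.0, 0.001, 0.0]
contact_force: [-0.1, 0.2, -1.5]
gripper_width: 0.17
grasp_force: 101.0
```

Emit:
{"api": "jog_arm", "payload": {
  "motion": [
    [0,0,0,30,40,0,8],
    [0,0,0,60,80,0,8],
    [0,0,0,80,120,0,8],
    [0,0,0,80,160,0,8],
    [0,0,0,80,200,0,8],
    [0,0,0,60,240,0,8],
    [0,0,0,20,280,0,8],
    [0,0,0,-20,320,0,8],
    [0,0,0,-50,340,0,8],
    [0,0,0,-70,340,0,8]
  ]
}}

```text
t: 39.78
eef_pos: [0.479, -0.1417, 0.3501]
tool_rot: [0.0, 1.0, -0.002, 0.0]
contact_force: [0.2, 0.3, -1.3]
gripper_width: 0.17
grasp_force: 101.0
```

Run:
```python
from h import *
p=cam("wrist")
for q in plates(p): print(q)
x,y=target(553,-131,6.3,170); gotof(x,y,150,6.3)
from sim import *
run(bot.get_obs()["q"],[(480,-140,250,6.3),(420,-147,150,6.3),(403,-147,49,6.3)])
```

```text
at [ 477.2 -141.2  349.9] turn [-0.002  0.001 -0.114] shift [-93.    8.2 200. ] q [-0.61  0.08  0.83  1.85 -0.06  1.24 -1.33]
(480, -140, 250, 6.3) [-0.56  0.2   0.79  2.   -0.17  1.   -1.15] err 0.0 deg 0.0
(420, -147, 150, 6.3) [-0.48  0.27  0.74  2.21 -0.27  0.75 -1.02] err 0.0 deg 0.0
(403, -147, 49, 6.3) [-0.29  0.46  0.54  2.29 -0.5   0.5  -0.81] err 0.0 deg 0.0
```

Emit:
{"api": "jog_arm", "payload": {
  "motion": [
    [0,0,-0.03,0,2,40,8],
    [0,0,-0.06,0,4,90,8],
    [0,0,-0.09,-15,5,140,8],
    [0,0,-0.114,-35,6,180,8],
    [0,0,-0.114,-55,6,220,8],
    [0,0,-0.114,-68,6,250,8],
    [0,0,-0.114,-74,6,275,8],
    [0,0,-0.114,-74,6,285,8],
    [0,0,-0.114,-74,6,285,8],
    [0,0,-0.114,-74,6,285,8]
  ]
}}

```text
t: 41.08
eef_pos: [0.4076, -0.1455, 0.0658]
tool_rot: [0.0, 0.998, 0.057, 0.001]
contact_force: [-0.6, 0.1, -0.6]
gripper_width: 0.17
grasp_force: 101.0
```

Run:
```python
from h import *
for n in ("scene","side"):
    p=cam(n); print([[float(v) for v in q[:5]] for q in plates(p)])
x,y=target(553,-131,6.3,151); gotof(x,y,49.5,6.3)
```

```text
[]
[]
at [ 407.4 -145.4   65.8] turn [ 0.    -0.002  0.004] shift [-4.7  0.6 16.3] q [-0.32  0.41  0.63  2.28 -0.46  0.57 -0.8 ]
```

Run:
```python
from h import *
for n in ("scene","side"):
    p=cam(n); print(n,[(round(d["score"],2),ray(p,d["xy"],.006).round(3),ray(p,d["xy"],.085).round(3)) for d in bot.tip_of("plateA",p)])
save(cam("scene"),"s2.png")
p=cam("scene"); cv2.imwrite("pics/s2c.png",cv2.resize(cv2.cvtColor(p["pixels"][130:330,130:500],cv2.COLOR_RGB2BGR),None,fx=2,fy=2,interpolation=cv2.INTER_CUBIC)); print(proj(p,[.553,-.131,.02]))
```

```text
scene [(0.74, array([0.494, 0.477, 0.006]), array([0.574, 0.361, 0.085]))]
side [(0.66, array([0.703, 0.308, 0.006]), array([0.593, 0.351, 0.085]))]
[290.21618583 255.11421906]
```

View pics/s2c.png

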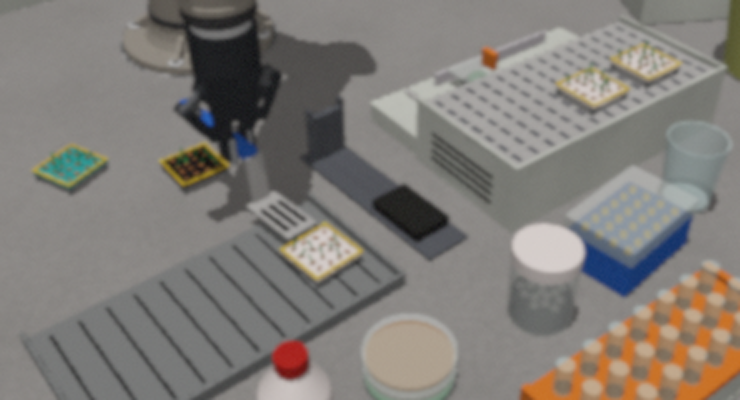

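Plate 3 is at full-image pixel (290,255), exactly as predicted, and the first two are on the deck. Backing 5 mm, lowering and inserting.

Emit:
{"api": "jog_arm", "payload": {
  "motion": [
    [0,-0.002,0.003,-5,1,0,8],
    [0,-0.002,0.003,-5,1,8,8],
    [0,-0.002,0.003,-5,1,16,8],
    [0,-0.002,0.003,-5,1,16,8],
    [0,-0.002,0.003,-5,1,16,8]
  ]
}}

```text
t: 42.1
eef_pos: [0.4014, -0.147, 0.0489]
tool_rot: [-0.0, 0.998, 0.055, -0.001]
contact_force: [-0.4, 0.1, -1.6]
gripper_width: 0.169
grasp_force: 101.0
```

Run:
```python
from h import *
x,y=target(553,-131,6.3,76); gotof(x,y,49.5,6.3); print(bot.get_obs()["contact_force"])
```

```text
at [ 401.4 -147.    48.9] turn [-0.     0.002  0.   ] shift [76.4 -0.3 -0.7] q [-0.29  0.44  0.6   2.3  -0.49  0.53 -0.76]
[-0.36491482  0.05833362 -1.57271391]
```

Emit:
{"api": "jog_arm", "payload": {
  "motion": [
    [0,0.002,0,15,0,0,8],
    [0,0.002,0,30,0,0,8],
    [0,0.002,0,45,0,0,8],
    [0,0.002,0,59,0,0,8],
    [0,0.002,0,70,0,0,8],
    [0,0.002,0,76,0,0,8],
    [0,0.002,0,76,0,0,8],
    [0,0.002,0,76,0,0,8]
  ]
}}

```text
t: 43.1
eef_pos: [0.4764, -0.1386, 0.0488]
tool_rot: [-0.0, 0.998, 0.055, -0.0]
contact_force: [-0.8, 0.0, -2.2]
gripper_width: 0.168
grasp_force: 101.0
```

Run:
```python
from h import *
gotof(478,-138,200,6.3); print(bot.get_obs()["contact_force"])
T=pose();p=cam("wrist")
for q in plates(p): print(q[:5],(intool(T,[q[0]/1000,q[1]/1000,.02])*1000).round(1))
```

```text
at [ 476.4 -138.6   48.8] turn [-0.001  0.001 -0.   ] shift [   1.6   -0.5 -151.2] q [-0.31  0.53  0.59  2.15 -0.51  0.61 -0.82]
[-0.77962853  0.02212147 -2.18794088]
(553.4, -131.0, 6.3, 64.7, 65.3) [77.4  0.9 28.8]
```

Emit:
{"api": "jog_arm", "payload": {
  "motion": [
    [0,0,0,0,0,-3,8],
    [0,0,0,0,0,-8,8],
    [0,0,0,0,0,-16,8],
    [0,0,0,0,0,-30,8],
    [0,0,0,0,0,-55,8],
    [0,0,0,0,0,-85,8],
    [0,0,0,0,0,-115,8],
    [0,0,0,0,0,-138,8],
    [0,0,0,0,0,-151,8],
    [0,0,0,0,0,-151,8]
  ]
}}

```text
t: 44.4
eef_pos: [0.4774, -0.1385, 0.2007]
tool_rot: [-0.0, 0.998, 0.055, 0.001]
contact_force: [-0.0, -0.1, -2.6]
gripper_width: 0.166
grasp_force: 100.9
```

Emit:
{"api": "jog_arm", "payload": {
  "motion": [
    [0,0,0,1,-6,0,8],
    [0,0,0.01,3,-18,0,8],
    [0,0,0.02,7,-36,0,8],
    [0,0,0.03,12,-58,0,8],
    [0,0,0.04,17,-84,0,8],
    [0,0,0.05,22,-110,0,8],
    [0,0,0.06,28,-136,0,8],
    [0,0,0.07,33,-162,0,8],
    [0,0,0.08,38,-188,0,8],
    [0,0,0.09,44,-214,0,8]
  ]
}}

```text
t: 45.65
eef_pos: [0.4964, 0.0801, 0.1989]
tool_rot: [0.0, 1.0, 0.01, -0.001]
contact_force: [0.4, 0.1, -1.6]
gripper_width: 0.169
grasp_force: 100.9
```

Emit:
{"api": "jog_arm", "payload": {
  "motion": [
    [0,0,0.01,4,-24,0,8],
    [0,0,0.02,8,-44,0,8],
    [0,0,0.02,11,-60,0,8],
    [0,0,0.02,14,-69,0,8],
    [0,0,0.02,15,-73,0,8],
    [0,0,0.02,15,-73,0,8],
    [0,0,0.02,15,-73,0,8]
  ]
}}

```text
t: 46.52
eef_pos: [0.5107, 0.1514, 0.2001]
tool_rot: [-0.0, 1.0, -0.0, -0.0]
contact_force: [0.8, 0.5, -3.0]
gripper_width: 0.169
grasp_force: 100.9
```

Run:
```python
from h import *
T=pose(); p=cam("wrist"); zt=T[2,3]-.034
for q in plates(p,zt): print(q[:5], (intool(T,[q[0]/1000,q[1]/1000,zt])*1000).round(1))
gotof(503,154,129,0)
from sim import *
run(bot.get_obs()["q"],[(503,154,129,0),(419,154,129,0),(419,154,200,0),(460,0,200,0)])
```

```text
(438.0, -21.6, -0.1, 35.9, 34.4) [-72.5 173.1  34. ]
(580.1, 296.5, -0.0, 42.0, 46.8) [  69.3 -145.1   34. ]
(580.5, 226.1, -0.0, 47.2, 46.8) [ 69.7 -74.7  34. ]
(587.8, 150.2, -0.0, 64.9, 64.5) [77.1  1.2 34. ]
at [510.7 151.5 200.1] turn [-0.     0.    -0.001] shift [-7.7 -2.5 71.1] q [-0.98  0.33  0.72  1.96 -0.27  0.94 -1.7 ]
(503, 154, 129, 0) [-0.95  0.45  0.63  2.03 -0.38  0.77 -1.67] err 0.0 deg 0.0
(419, 154, 129, 0) [-1.11  0.31  0.68  2.22 -0.31  0.7  -1.79] err 0.0 deg 0.0
(419, 154, 200, 0) [-1.22  0.16  0.77  2.17 -0.14  0.86 -1.93] err 0.0 deg 0.0
(460, 0, 200, 0) [-0.92  0.21  0.85  2.14 -0.21  0.87 -1.51] err 0.0 deg 0.0
```

Emit:
{"api": "jog_arm", "payload": {
  "motion": [
    [0,0,0,-2,-1,10,8],
    [0,0,0,-5,-2,28,8],
    [0,0,0,-7,-2,44,8],
    [0,0,0,-8,-2,55,8],
    [0,0,0,-8,-2,61,8],
    [0,0,0,-8,-2,64,8],
    [0,0,0,-8,-2,67,8],
    [0,0,0,-8,-2,71,8],
    [0,0,0,-8,-2,71,8],
    [0,0,0,-8,-2,71,8]
  ]
}}

```text
t: 47.82
eef_pos: [0.503, 0.1543, 0.1292]
tool_rot: [-0.0, 1.0, 0.0, 0.0]
contact_force: [-0.1, 0.3, -1.2]
gripper_width: 0.17
grasp_force: 100.9
```

Run:
```python
from h import *
gotof(503,154,129,0); print(bot.get_obs()["contact_force"]); p=cam("wrist"); print([q[:5] for q in plates(p,.099)])
```

```text
at [503.  154.3 129.2] turn [-0.001 -0.     0.   ] shift [0.  0.3 0.2] q [-0.93  0.43  0.65  2.04 -0.36  0.79 -1.63]
[-0.09480717  0.34488096 -1.19787412]
[(580.6, 153.2, 0.0, 64.4, 65.1), (581.2, 255.0, 0.1, 64.7, 65.4)]
```

Emit:
{"api": "jog_arm", "payload": {
  "motion": [
    [0,0,0,-5,0,0,8],
    [0,0,0,-18,0,0,8],
    [0,0,0,-35,0,0,8],
    [0,0,0,-52,0,0,8],
    [0,0,0,-70,0,0,8],
    [0,0,0,-83,0,0,8],
    [0,0,0,-83,0,0,8],
    [0,0,0,-83,0,-30,8],
    [0,0,0,-83,0,-80,8],
    [0,0,0,-83,0,-80,8]
  ]
}}

```text
t: 49.12
eef_pos: [0.4227, 0.1553, 0.2122]
tool_rot: [-0.003, 1.0, -0.0, 0.003]
contact_force: [-0.3, -0.1, -1.9]
gripper_width: 0.171
grasp_force: 101.3
```

Run:
```python
from h import *
gotof(475.2,-8,130,4); p=cam("scene"); cv2.imwrite("pics/s3.png",cv2.resize(cv2.cvtColor(p["pixels"][130:330,130:500],cv2.COLOR_RGB2BGR),None,fx=2,fy=2,interpolation=cv2.INTER_CUBIC))
from sim import *
run(bot.get_obs()["q"],[(430,0,250,4),(475,-8,150,4),(475,-8,60,4)])
```

```text
at [422.7 155.3 212.2] turn [-0.005 -0.006 -0.07 ] shift [ 52.  163.8  81.6] q [-1.19  0.13  0.78  2.13 -0.12  0.91 -1.91]
(430, 0, 250, 4) [-1.06 -0.01  0.91  2.15  0.01  0.99 -1.66] err 0.0 deg 0.0
(475, -8, 150, 4) [-0.83  0.37  0.8   2.14 -0.38  0.78 -1.28] err 0.0 deg 0.0
(475, -8, 60, 4) [-0.66  0.53  0.62  2.18 -0.55  0.59 -1.14] err 0.0 deg 0.0
```

View pics/s3.png

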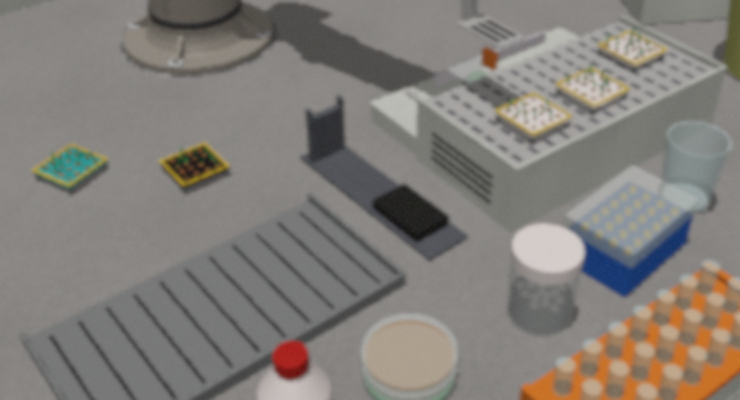

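Tray is empty and three plates are on the deck, but plate 1 now shows at full-image (446,154) instead of (452,160), so it was knocked. Checking it.

Run:
```python
from h import *
p=cam("scene"); print(ray(p,(446.5,153.5),.099),[(round(d["score"],2),ray(p,d["xy"],.085).round(3)) for d in bot.tip_of("plateA",p)])
p=cam("wrist")
for q in plates(p,.099): print(q)
gotof(440,300,320,0)
```

```text
[0.54650569 0.37059679 0.099     ] [(0.76, array([0.544, 0.373, 0.085]))]
(360.0, -84.2, 1.0, 48.4, 41.5, np.float64(34.0), np.float64(38.0), array([620., 270.]))
(533.8, 356.5, 0.0, 40.1, 38.8, np.float64(5.0), np.float64(241.0), array([21., 34.]))
at [419.1 153.9 208. ] turn [0.001 0.001 0.   ] shift [  20.7 -146.  -112.2] q [-1.19  0.14  0.78  2.14 -0.12  0.91 -1.91]
```

Plate 1 now lies around (546, 371) mm, well within the deck limits. Returning the lifter to the stand.

Emit:
{"api": "jog_arm", "payload": {
  "motion": [
    [0,0,-0.01,8,20,-10,8],
    [0,0,-0.02,20,50,-10,8],
    [0,0,-0.03,32,85,0,8],
    [0,0,-0.05,44,120,20,8],
    [0,0,-0.06,52,145,40,8],
    [0,0,-0.07,56,162,60,8],
    [0,0,-0.07,56,162,80,8],
    [0,0,-0.07,56,162,90,8],
    [0,0,-0.07,56,162,90,8],
    [0,0,-0.07,56,162,90,8]
  ]
}}

```text
t: 50.58
eef_pos: [0.4761, -0.0076, 0.1193]
tool_rot: [-0.0, 0.999, 0.035, 0.0]
contact_force: [-0.2, 0.8, -1.2]
gripper_width: 0.172
grasp_force: 101.1
```

Run:
```python
from h import *
gotof(475.2,-8,61,4)
```

```text
at [476.1  -7.6 119.3] turn [-0.    -0.001  0.001] shift [-1.   0.4 58.3] q [-0.72  0.38  0.75  2.16 -0.39  0.73 -1.22]
```

Emit:
{"api": "jog_arm", "payload": {
  "motion": [
    [0,0,0,-1,0,15,8],
    [0,0,0,-1,0,35,8],
    [0,0,0,-1,0,48,8],
    [0,0,0,-1,0,54,8],
    [0,0,0,-1,0,58,8],
    [0,0,0,-1,0,59,8],
    [0,0,0,-1,0,59,8],
    [0,0,0,-1,0,59,8]
  ]
}}

```text
t: 51.58
eef_pos: [0.4751, -0.0077, 0.0602]
tool_rot: [-0.0, 0.999, 0.035, 0.0]
contact_force: [-0.5, 0.4, -1.3]
gripper_width: 0.167
grasp_force: 101.1
```

Run:
```python
from h import *
gotof(475.2,-8,60,4); print(bot.get_obs()["contact_force"])
```

```text
at [475.1  -7.7  60.2] turn [-0.    -0.001  0.   ] shift [0.1 0.3 0.2] q [-0.63  0.49  0.64  2.19 -0.51  0.61 -1.11]
[-0.51662692  0.41327212 -1.34255936]
```

Emit:
{"api": "jog_arm", "payload": {
  "motion": [
    [0,0,0,0,0,0.5,20],
    [0,0,0,0,0,0.5,40],
    [0,0,0,0,0,0.5,60],
    [0,0,0,0,0,0.5,70],
    [0,0,0,0,0,0.5,70],
    [0,0,0,0,0,-20,70],
    [0,0,0,0,0,-60,70],
    [0,0,0,0,0,-110,70],
    [0,0,0,-10,0,-160,70],
    [0,0,0,-20,0,-180,70]
  ]
}}

```text
t: 52.82
eef_pos: [0.4558, -0.0095, 0.2423]
tool_rot: [-0.001, 0.999, 0.035, 0.002]
contact_force: [-0.2, 0.8, -0.3]
gripper_width: 0.824
grasp_force: 0.0
```

Run:
```python
from h import *
T=pose(); p=cam("wrist"); save(p,"w10.png")
for t,z in [("lifter_grip",.08),("lifter",.02),("stand",0),("cover_tab",.066),("start_top",.047)]:
    for d in bot.tip_of(t,p)[:2]: print(t,round(d["score"],2),np.round(d["xy"]),ray(p,d["xy"],z).round(3))
gotof(440,200,260,0)
```

```text
lifter_grip 0.82 [324. 162.] [ 0.476 -0.007  0.08 ]
lifter 0.84 [325. 130.] [ 0.5   -0.006  0.02 ]
stand 0.98 [330. 126.] [ 0.503 -0.011  0.   ]
cover_tab 0.7 [ 64. 209.] [0.411 0.241 0.066]
at [454.4  -9.1 239.1] turn [0.    0.001 0.07 ] shift [   0.3 -209.6  -20.9] q [-0.95  0.11  0.92  2.09 -0.11  0.98 -1.47]
```

View pics/w10.png

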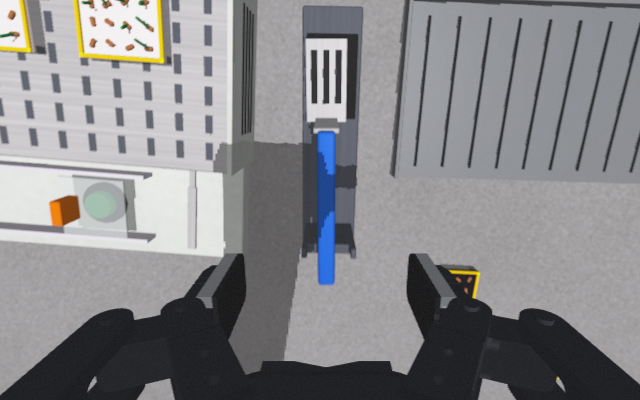

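Lifter is home on its stand (handle at (326,200)). Next the cover: tab at (64,209), button at (103,203). Moving above the tab.

Run:
```python
from sim import *
gotof(412,241,180,0)
run(bot.get_obs()["q"],[(430,120,240,0),(412,241,180,0),(412,241,60,0),(412,321,60,0),(412,321,120,0),(412,205,120,0),(412,205,40,0),(412,205,120,0),(412,321,120,0),(412,321,60,0),(412,241,60,0),(412,241,200,0)])
```

```text
at [454.4  -9.1 239.1] turn [0.    0.001 0.07 ] shift [ -24.6 -252.5   59.1] q [-0.95  0.11  0.92  2.09 -0.11  0.98 -1.47]
(430, 120, 240, 0) [-1.19  0.07  0.8   2.13 -0.06  0.97 -1.93] err 0.0 deg 0.0
(412, 241, 180, 0) [-1.27  0.26  0.67  2.11 -0.22  0.83 -2.04] err 0.0 deg 0.0
(412, 241, 60, 0) [-1.11  0.49  0.51  2.17 -0.43  0.58 -1.86] err 0.0 deg 0.0
(412, 321, 60, 0) [-1.21  0.55  0.5   2.06 -0.44  0.63 -1.98] err 0.0 deg 0.0
(412, 321, 120, 0) [-1.28  0.45  0.58  2.04 -0.36  0.75 -2.05] err 0.0 deg 0.0
(412, 205, 120, 0) [-1.16  0.35  0.63  2.19 -0.33  0.69 -1.88] err 0.0 deg 0.0
(412, 205, 40, 0) [-1.03  0.51  0.48  2.21 -0.48  0.52 -1.75] err 0.0 deg 0.0
(412, 205, 120, 0) [-1.17  0.35  0.64  2.19 -0.33  0.69 -1.87] err 0.0 deg 0.0
(412, 321, 120, 0) [-1.29  0.45  0.59  2.04 -0.37  0.75 -2.04] err 0.0 deg 0.0
(412, 321, 60, 0) [-1.22  0.56  0.51  2.06 -0.45  0.63 -1.98] err 0.0 deg 0.0
(412, 241, 60, 0) [-1.12  0.49  0.52  2.17 -0.44  0.58 -1.85] err 0.0 deg 0.0
(412, 241, 200, 0) [-1.32  0.23  0.72  2.1  -0.19  0.88 -2.06] err 0.0 deg 0.0
```

Emit:
{"api": "jog_arm", "payload": {
  "motion": [
    [0,0,0.01,0,-25,0,70],
    [0,0,0.03,-5,-60,5,70],
    [0,0,0.05,-10,-100,10,70],
    [0,0,0.07,-15,-140,20,70],
    [0,0,0.07,-20,-180,30,70],
    [0,0,0.07,-24,-220,40,70],
    [0,0,0.07,-24,-245,40,70],
    [0,0,0.07,-24,-252,40,70],
    [0,0,0.07,-24,-252,40,70],
    [0,0,0.07,-24,-252,40,70]
  ]
}}

```text
t: 54.38
eef_pos: [0.4137, 0.239, 0.2003]
tool_rot: [-0.0, 1.0, -0.001, 0.0]
contact_force: [0.4, -0.1, 0.9]
gripper_width: 0.82
grasp_force: 0.0
```

Run:
```python
from h import *
T=pose(); p=cam("wrist"); save(p,"w11.png")
for q in plates(p,.099): print(q)
for t,z in [("cover_tab",.066),("start_top",.047),("forceps",.03)]:
    for d in bot.tip_of(t,p)[:2]: print(t,round(d["score"],2),np.round(d["xy"]),ray(p,d["xy"],z).round(3))
hsv=cv2.cvtColor(p["pixels"],cv2.COLOR_RGB2HSV); m=cv2.inRange(hsv,(5,180,150),(16,255,255)); m[:, :150]=0
ys,xs=np.where(m); print(xs.min(),xs.max(),ys.min(),ys.max()); gotof(412,241,60,0)
```

```text
(530.3, 369.8, -0.1, 65.1, 32.7, np.float64(8.0), np.float64(229.0), array([121.,  29.]))
cover_tab 0.68 [323. 196.] [0.41  0.24  0.066]
start_top 0.42 [306.  26.] [0.542 0.253 0.047]
start_top 0.27 [589.  84.] [0.499 0.024 0.047]
forceps 0.67 [442. 196.] [0.4   0.129 0.03 ]
394 399 135 135
at [413.4 239.8 200.3] turn [-0.001 -0.    -0.001] shift [ -1.4  -1.1 140.3] q [-1.29  0.22  0.74  2.08 -0.19  0.9  -2.02]
```

View pics/w11.png

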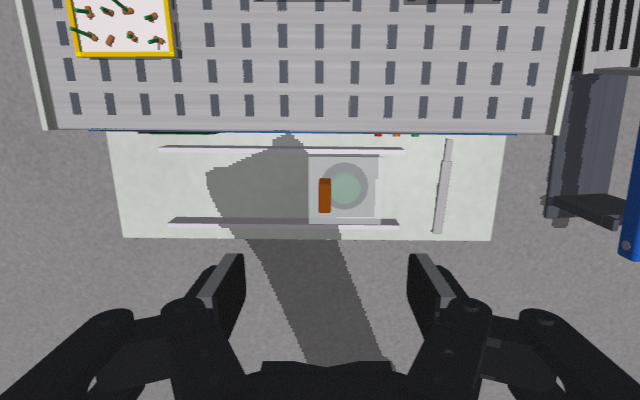

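The tab spans (319-331, 178-213), the button is centred at (344,186), and the forceps are at (443,190), clear of the job.

Run:
```python
from h import *
p=cam("wrist")
for n,xy,z in [("tabL top",(319,179),.079),("tabR top",(331,179),.079),("tab near bottom",(325,213),.079),("tab near b2",(325,213),.053),("button",(344.5,186),.047),("btn via",(344.5,165),.047),("btn2",(344.5,208),.047),("btnL",(321,186),.047),("btnR",(368,186),.047),("railfar",(300,150),.049),("railnear",(300,222),.049)]: print(n,ray(p,xy,z).round(4))
gotof(410,240,60,0)
```

```text
tabL top [0.4268 0.2444 0.079 ]
tabR top [0.4268 0.2351 0.079 ]
tab near bottom [0.399  0.2398 0.079 ]
tab near b2 [0.3907 0.2399 0.053 ]
button [0.4138 0.2227 0.047 ]
btn via [0.4324 0.2229 0.047 ]
btn2 [0.3935 0.2224 0.047 ]
btnL [0.4138 0.2434 0.047 ]
btnR [0.4137 0.2019 0.047 ]
railfar [0.4457 0.2611 0.049 ]
railnear [0.381  0.2624 0.049 ]
at [413.4 240.  200.2] turn [-0.001 -0.    -0.001] shift [-3.400e+00  1.000e-01  1.402e+02] q [-1.29  0.22  0.74  2.08 -0.19  0.9  -2.02]
```

Emit:
{"api": "jog_arm", "payload": {
  "motion": [
    [0,0,0,0,0,40,70],
    [0,0,0,0,0,90,70],
    [0,0,0,0,0,125,60],
    [0,0,0,0,0,138,50],
    [0,0,0,0,0,138,30],
    [0,0,0,0,0,138,5],
    [0,0,0,0,0,138,5],
    [0,0,0,0,0,138,5],
    [0,0,0,0,0,138,5]
  ],
  "grip_force": 30
}}

```text
t: 55.75
eef_pos: [0.4141, 0.2411, 0.0633]
tool_rot: [-0.001, 1.0, -0.0, 0.001]
contact_force: [-1.2, -0.9, 8.7]
gripper_width: 0.107
grasp_force: 33.0
```

Run:
```python
from h import *
gotof(413.5,320,62,0); print(bot.get_obs()["contact_force"])
```

```text
at [414.1 241.1  63.3] turn [-0.002 -0.002 -0.   ] shift [ -0.6 -78.9   1.5] q [-1.12  0.47  0.58  2.18 -0.45  0.61 -1.79]
[-1.2403724  -0.85552377  8.67335853]
```

Emit:
{"api": "jog_arm", "payload": {
  "motion": [
    [0,0,0,0,-8,-1,5],
    [0,0,0,0,-18,-1,5],
    [0,0,0,0,-28,-1,5],
    [0,0,0,0,-38,-1,5],
    [0,0,0,0,-48,-1,5],
    [0,0,0,0,-58,-1,5],
    [0,0,0,0,-68,-1,5],
    [0,0,0,0,-75,-1,5],
    [0,0,0,0,-79,-1,5],
    [0,0,0,0,-79,-1,5]
  ]
}}

```text
t: 57.0
eef_pos: [0.4149, 0.3205, 0.0635]
tool_rot: [-0.001, 1.0, 0.0, 0.002]
contact_force: [6.7, -0.0, -2.8]
gripper_width: 0.107
grasp_force: 31.6
```

Emit:
{"api": "jog_arm", "payload": {
  "motion": [
    [0,0,0,0,0,0,20],
    [0,0,0,0,0,0,40],
    [0,0,0,0,0,0,45],
    [0,0,0,0,0,-30,45],
    [0,0,0,0,0,-70,45],
    [0,0,0,0,40,-90,45],
    [0,0,0,0,80,-90,20],
    [0,0,0,0,97,-90,5],
    [0,0,0,0,97,-90,0],
    [0,0,0,0,97,-90,0]
  ]
}}

```text
t: 58.25
eef_pos: [0.4132, 0.224, 0.1529]
tool_rot: [-0.0, 1.0, 0.001, 0.0]
contact_force: [0.4, 0.4, -0.3]
gripper_width: -0.006
grasp_force: 0.0
```

Run:
```python
from h import *
gotof(413.5,223,40,0); p=cam("wrist"); save(p,"w12.png"); print(bot.get_obs()["contact_force"],proj(p,[.4138,.2227,.047]))
hsv=cv2.cvtColor(p["pixels"],cv2.COLOR_RGB2HSV); m=cv2.inRange(hsv,(4,150,100),(14,255,255))
n,l,s,c=cv2.connectedComponentsWithStats(m)
for k in range(1,n):
    if s[k,4]>60: print(s[k],ray(p,c[k],.066).round(3))
```

```text
at [413.2 224.  152.9] turn [-0.001 -0.     0.002] shift [  0.3   1.1 112.9] q [-1.25  0.3   0.74  2.15 -0.28  0.79 -1.9 ]
[ 0.68454509  0.82529656 -0.01228414] [326.64059513 200.01219152]
[20 15 10 12 66] [0.531 0.405 0.066]
[173 190  26  42 606] [0.411 0.324 0.066]
```

View pics/w12.png

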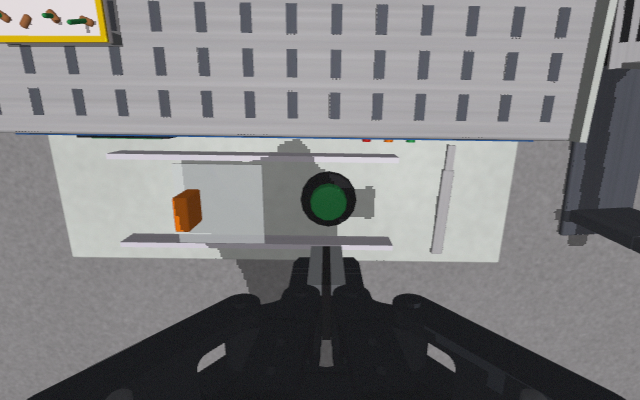

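Cover is fully aside (tab at (187,210)) and the green button is exposed at (328,202), directly under the closed fingers. Pressing.

Emit:
{"api": "jog_arm", "payload": {
  "motion": [
    [0,0,0,0,1,40,0],
    [0,0,0,0,1,80,0],
    [0,0,0,0,1,98,0],
    [0,0,0,0,1,105,0],
    [0,0,0,0,1,109,0],
    [0,0,0,0,1,113,0],
    [0,0,0,0,1,113,0],
    [0,0,0,0,1,113,0],
    [0,0,0,0,1,113,0]
  ]
}}

```text
t: 59.42
eef_pos: [0.4129, 0.2221, 0.041]
tool_rot: [-0.001, 1.0, 0.0, -0.0]
contact_force: [-4.3, -1.4, 10.7]
gripper_width: -0.0
grasp_force: 5.4
```

Run:
```python
from h import *
gotof(413.5,223,40,0); print(bot.get_obs()["contact_force"])
```

```text
at [412.9 222.1  41. ] turn [-0.002  0.001  0.001] shift [ 0.6 -0.9  1. ] q [-1.07  0.5   0.56  2.21 -0.51  0.55 -1.7 ]
[-4.30002747 -1.437795   10.66324783]
```

Emit:
{"api": "jog_arm", "payload": {
  "motion": [
    [0,0,0,0,0,-30,0],
    [0,0,0,0,0,-80,0],
    [0,0,0,0,-40,-110,20],
    [0,0,0,0,-80,-110,45],
    [0,0,0,0,-98,-110,45],
    [0,0,0,0,-98,-110,45],
    [0,0,0,0,-98,-110,45]
  ]
}}

```text
t: 60.3
eef_pos: [0.4134, 0.3175, 0.1497]
tool_rot: [0.001, 1.0, -0.001, -0.0]
contact_force: [0.2, -0.7, -0.4]
gripper_width: 0.523
grasp_force: 0.0
```

Run:
```python
from h import *
gotof(413.5,320.5,62,0); p=cam("wrist")
hsv=cv2.cvtColor(p["pixels"],cv2.COLOR_RGB2HSV); m=cv2.inRange(hsv,(4,150,100),(14,255,255))
n,l,s,c=cv2.connectedComponentsWithStats(m)
for k in range(1,n):
    if s[k,4]>60: print(s[k],ray(p,c[k],.079).round(3))
```

```text
at [413.4 317.5 149.7] turn [ 0.001  0.001 -0.002] shift [ 0.2 -3.1 87.7] q [-1.34  0.4   0.71  2.03 -0.35  0.83 -2.  ]
[200  14  10  13  72] [0.528 0.384 0.079]
[315 191  14  43 591] [0.415 0.319 0.079]
```

Emit:
{"api": "jog_arm", "payload": {
  "motion": [
    [0,0,0,0,-2,40,45],
    [0,0,0,0,-2,75,45],
    [0,0,0,0,-2,87,45],
    [0,0,0,0,-2,87,25],
    [0,0,0,0,-2,87,5],
    [0,0,0,0,-2,87,5],
    [0,0,0,0,-2,87,5],
    [0,0,0,0,-2,87,5]
  ]
}}

```text
t: 61.35
eef_pos: [0.414, 0.3207, 0.0642]
tool_rot: [-0.0, 1.0, -0.001, 0.0]
contact_force: [-1.1, -5.1, 6.6]
gripper_width: 0.107
grasp_force: 32.6
```

Emit:
{"api": "jog_arm", "payload": {
  "motion": [
    [0,0,0,0,8,0,5],
    [0,0,0,0,18,0,5],
    [0,0,0,0,28,0,5],
    [0,0,0,0,38,0,5],
    [0,0,0,0,48,0,5],
    [0,0,0,0,58,0,5],
    [0,0,0,0,68,0,5],
    [0,0,0,0,76,0,5],
    [0,0,0,0,81,0,5],
    [0,0,0,0,81,0,5]
  ]
}}

```text
t: 62.6
eef_pos: [0.4132, 0.2408, 0.0641]
tool_rot: [-0.001, 1.0, -0.0, -0.0]
contact_force: [-3.4, -0.8, 13.7]
gripper_width: 0.105
grasp_force: 33.4
```

Run:
```python
from h import *
gotof(413.5,240,62,0); print(bot.get_obs()["contact_force"])
```

```text
at [413.2 240.8  64.1] turn [-0.002  0.    -0.   ] shift [0.3 0.9 2.1] q [-1.14  0.47  0.6   2.18 -0.47  0.61 -1.77]
[-3.43712189 -0.80477683 13.73001845]
```

Emit:
{"api": "jog_arm", "payload": {
  "motion": [
    [0,0,0,0,2,-1,5],
    [0,0,0,0,2,-1,5],
    [0,0,0,0,1,-1,25],
    [0,0,0,0,1,-1,45],
    [0,0,0,0,1,-1,45],
    [0,0,0,0,1,-40,45],
    [0,0,0,0,1,-90,45],
    [0,0,0,0,0,-150,45],
    [0,0,0,0,0,-200,45],
    [0,0,0,0,0,-200,45]
  ]
}}

```text
t: 63.85
eef_pos: [0.4152, 0.2415, 0.2665]
tool_rot: [-0.003, 1.0, 0.0, 0.002]
contact_force: [0.2, 0.4, -0.9]
gripper_width: 0.525
grasp_force: 0.0
```

Run:
```python
from h import *
p=cam("wrist"); bot.get_obs()
hsv=cv2.cvtColor(p["pixels"],cv2.COLOR_RGB2HSV); m=cv2.inRange(hsv,(4,150,100),(14,255,255))
n,l,s,c=cv2.connectedComponentsWithStats(m)
for k in range(1,n):
    if s[k,4]>60: print(s[k],ray(p,c[k],.072).round(4))
for q in plates(p,.099): print(q[:5])
a=p["pixels"]; b=cam("scene")["pixels"]
o=np.vstack([cv2.resize(a,(480,300)),cv2.resize(b,(480,300))]); cv2.imwrite("pics/f.png",cv2.cvtColor(o,cv2.COLOR_RGB2BGR))
```

```text
[324 168  10  27 228] [0.4118 0.2393 0.072 ]
(557.2, 152.6, -0.1, 64.9, 17.4)
(557.3, 254.0, -0.0, 63.9, 17.5)
(539.8, 369.2, -0.0, 64.9, 52.8)
```

View pics/f.png

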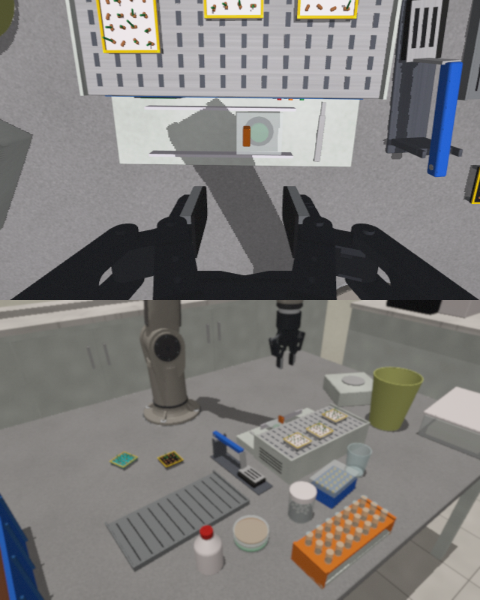

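Final view: three plates flat on the deck, cover shut with its tab back at y = 0.239 (originally 0.240), and the lifter home. I'm handing in.

```bash
python3 -c "
from station import bot
print(bot.hand_in())"
```

```text
the job is handed in; nothing more can be done
None
```

The job is handed in after about 64 s of robot time: all three plates stand flat on the dryer deck, the lifter is back on its stand, and the start button was pressed right down with the cover slid fully open before and fully shut after; the judge returned no verdict.

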